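# Make up two dead-load sets for the terminal pull test

## Task

Make up the two pull-test sets. The board with the broad pan gets the 500 g disc on its hanger, the 100 g disc on top of that with its slot a quarter turn from the slot below, and the square housing in its nest; the board with the narrow pan gets the 200 g disc on its hanger and the slim housing in its nest, both housings the same way up as now. The 50 g disc stays in stock: leave it and the jar where they are.

Things in the scene. Friction and masses are not known exactly. Their poses are not given: they have to be found in the camera images.
- board_broad: Grey plate, fixed, x +-35, y +40 to -118 mm, top 8 mm above the table. Origin: hanger axis at table height; z up. Hanger: broad dark round pan, 58 mm across, top at 14 mm, with an upright 6 mm stem that ends at 66 mm without a head (discs go on from above or the side). Nest: square, 44 x 44 mm inside, centred at y = -90 mm, floor at 8 mm, rim 2.5 mm thick, its top at 12 mm.
- board_narrow: Grey plate, fixed, x +-35, y +40 to -118 mm, top 8 mm above the table. Origin: hanger axis at table height; z up. Hanger: narrow dark round pan, 36 mm across, top at 14 mm, with an upright 6 mm stem that ends at 66 mm without a head (discs go on from above or the side). Nest: square, 44 x 44 mm inside, centred at y = -90 mm, floor at 8 mm, rim 2.5 mm thick, its top at 12 mm.
- disc_500: Flat steel disc lying on the table with a slot 12 mm wide that runs from the centre out through the rim and past the centre by 6 mm; origin at the centre of its underside, x axis points from the centre out along the slot to its open mouth, z up. 500 g, the largest: 60 mm in diameter, 22 mm thick.
- disc_200: Flat steel disc lying on the table with a slot 12 mm wide that runs from the centre out through the rim and past the centre by 6 mm; origin at the centre of its underside, x axis points from the centre out along the slot to its open mouth, z up. 200 g, second largest: 48 mm in diameter, 14 mm thick.
- disc_100: Flat steel disc lying on the table with a slot 12 mm wide that runs from the centre out through the rim and past the centre by 6 mm; origin at the centre of its underside, x axis points from the centre out along the slot to its open mouth, z up. 100 g, third largest: 38 mm in diameter, 11 mm thick.
- disc_50: Flat steel disc lying on the table with a slot 12 mm wide that runs from the centre out through the rim and past the centre by 6 mm; origin at the centre of its underside, x axis points from the centre out along the slot to its open mouth, z up. 50 g, the smallest: 29 mm in diameter, 10 mm thick. Not needed; it stays where it lies.
- housing_square: White plastic connector housing, 22 x 22 mm seen from above, body 10 mm high with a low latch bump on top (13 mm in all), one row of openings in a side; lies on the table. Origin at the centre of its underside, z up.
- housing_slim: White plastic connector housing, 22 mm (its x) by 13 mm (its y) seen from above, body 14 mm high with a low latch bump on top (17 mm in all), two rows of openings in a side; stands on the table. Origin at the centre of its underside, z up.
- jar: Cream jar with a yellow screw cap, 55 mm in diameter, 70 mm high, standing on the table. Bystander. Origin at the centre of its underside. The solid front of the fixed cream machine, 215 mm high, is some 4 cm behind it, and that machine's rollers, 140 mm high, jut out about 12 cm to the jar's right (-y), as far forward as the jar: swing past in front of them, nearer the robot.

How it is judged:
By the outcome, as a careful person would: the job done as asked, in the order asked, and still so for the second after the job is handed in, with the robot touching nothing.
It also fails if it takes over 136 s, if anything falls off the work surface, if the arm or the gripper's body presses on something with over 40 N, if the wrist force passes 120 N, or if a joint passes its speed limit or range.

## Robot

A 7-joint arm with a two-finger parallel gripper is mounted at the origin on the work surface; the furniture and walls round the work are solid. World frame = base frame: x ahead of the robot, y to its left, z up, the work surface at z = 0. Lengths are in m, angles in degrees, forces in N, time in s.
With the tool pointing down it reaches from about 0.425 to 0.875 m from the base axis. Payload 4.7 kg.
Tool frame: the origin (TCP) lies at the very end of the fingers, on their centre line; the grasp point (between the pads) lies 19 mm behind it (env.grasp_offset is the distance from the TCP to the grasp point, in m); z points along the fingers, y is the line along which they close (so a half turn about z gives the same grasp; the last joint's range is limited). The gripper opens to 87 mm and grips with 3 to 60 N. Pads are 19 mm wide; open, the fingers measure 117 mm over their backs; the gripper's body (75 mm by 190 mm) begins 51 mm behind the grasp point.
Start: joints at [0.808, 18.392, -4.016, 83.108, 1.295, 78.541, -3.26], TCP at [0.65, -0, 0.194] pointing down, gripper open.
Joint ranges: [-163.93, 163.93], [-17.29, 119.83], [-79.2, 71.16], [3.27, 140.29], [-89.18, 269.18], [5.43, 117.66], [-154.24, 154.24]. Speed limits (degrees/s): [147.25, 147.25, 180, 180, 180, 180, 180].

## Interface

Orientations are given as [roll, pitch, yaw] about the fixed x, y, z axes, in that order (R = Rz(yaw) Ry(pitch) Rx(roll)).
In Python, from cell import env gives the robot as it stands. The module is installed in compiled form; this text tells all that it offers.
- The arm moves only by the tool drive_tool, never from a script. Its argument "moves" is one flat list of numbers, 5 for each row, row after row: the shift along the tool's x, y, z in units of 40 mm (1.0 is 40 mm), then the turn about the tool's z in units of 10 degrees (1.0 is 10 degrees), then the finger opening in mm, from 0 to 87. A call has 1 to 5 rows; each row is the pose to reach, as a shift and turn from the pose commanded when the call began, along the tool's axes at that moment; what a row does not reach only later rows make up. A row lasts 1/8 s, in which the tool goes at most 62.5 mm and 10.7 degrees, less where a joint would pass 70% of its speed; a pose out of reach is approached as far as the arm can. A call with a gripper value outside its range is refused whole. The fingers move at their own pace and stop on an object; "squeeze" is the grip in N (left out, the last holds). Time passes only in rows, so rows that repeat a pose let the fingers close. It gives the time, the measured TCP pose, the force, the opening and the grip force at its end, in the units of the state.
- env.get_obs(): the state, without advancing time (a new reading comes with each control period).
- env.read_camera(name): name is "scene" or "side" or "wrist"; returns (picture, depth): 420x560x3 uint8, red, green, blue; 420x560 float32, m along the optical axis (not along the pixel's ray), 0 where there is no reading.
- env.camera_model(name): a dict with "K" (3x3 intrinsics, pixels), "rvec" (rotation vector, rad) and "tvec" (3), from world to camera coordinates, as OpenCV has them; the wrist camera has in their place "tool_from_camera" (4x4, takes a point from camera to tool coordinates, whose origin is the TCP and whose axes are the flange's). Camera axes: x right, y down, z forward; pixel columns grow to the right and rows downward; lengths in m; the calibration is good to about 2 mm. A picture is of the moment at which its call begins: read the wrist's pose just before it. camera_model takes no time and is no camera call.
- env.sign_off(): hands the job in; it is judged then, once.
The state is a dict: "time_s": time; "qpos": joint angles; "joint_velocities": joint speeds; "effort": joint torques, N m; "tool_pos": TCP position; "tool_rot": TCP orientation; "force": force on the tool from outside, world axes, zero at the start; "wrist_torque": the same for the moment, N m; "grip_width": finger opening in m; "grasp_force": force on a finger pad.
Only numpy, scipy, OpenCV 4.12 (cv2) and the standard library are available. Lean on these libraries where they do the work, as an engineer would, in place of code of your own. Each camera call takes 0.05 s, during which the arm holds its last target. There are 200 camera calls.

## Working session

There is one attempt and no reset: what is moved stays moved. The work goes in short steps, Python scripts to look and compute and a tool call to move; the robot and the scene stay as the last step left them, time stands still between calls to the robot, and variables do not carry over. Pictures are saved under pics/ and viewed, at most 14 in all, crops included, and the job is handed in when it is done.

Besides the shell and the picture viewer there is one more tool, called by a JSON object that holds its "api" and its "payload". drive_tool: Moves the arm, as the interface text tells. Its arguments: {"type":"object","properties":{"moves":{"type":"array","items":{"type":"number"}},"squeeze":{"type":"number"}},"required":["moves"]}

```bash
mkdir -p pics
cat > h.py <<'E'
import numpy as np, cv2
from cell import env
def cam(n):
    m=env.camera_model(n); K=np.array(m["K"],float)
    if "rvec" in m:
        R=cv2.Rodrigues(np.array(m["rvec"],float))[0]; t=np.array(m["tvec"],float).ravel()
        return K,R.T,-R.T@t          # world_from_cam
    return K,np.array(m["tool_from_camera"],float)
def rot(r):
    from scipy.spatial.transform import Rotation as Ro
    return Ro.from_euler('xyz',r,degrees=True).as_matrix()
def shot(n,fn=None):
    o=env.get_obs(); im,d=env.read_camera(n)
    c=cam(n)
    if len(c)==3: K,R,C=c
    else:
        K,T=c; Rw=rot(o["tool_rot"]); R=Rw@T[:3,:3]; C=Rw@T[:3,3]+np.array(o["tool_pos"])
    if fn: cv2.imwrite("pics/"+fn,im[:,:,::-1]); np.savez("pics/"+fn[:-4]+".npz",im=im,d=d,K=K,R=R,C=C)
    return im,d,K,R,C
def onplane(uv,z,K,R,C):
    uv=np.atleast_2d(uv).astype(float)
    r=np.c_[(uv[:,0]-K[0,2])/K[0,0],(uv[:,1]-K[1,2])/K[1,1],np.ones(len(uv))]@R.T
    return C+r*((z-C[2])/r[:,2])[:,None]
def cloud(d,K,R,C):
    v,u=np.mgrid[:d.shape[0],:d.shape[1]]
    P=np.stack([(u-K[0,2])/K[0,0]*d,(v-K[1,2])/K[1,1]*d,d],-1)
    return P@R.T+C
E
python3 - <<'E'
from h import *
print(env.get_obs())
for n in ("scene","side","wrist"):
    im,d,K,R,C=shot(n,n+"0.png"); print(n,K[0,0],C.round(3),R[:,2].round(2),(d>0).mean())
E
```

```text
{'time_s': 0.0, 'qpos': array([ 0.80900479, 18.43884093, -4.01520255, 83.17373294,  1.2939886 ,
       78.54063929, -3.26074105]), 'joint_velocities': array([-0.02650266,  0.07932368, -0.02921141,  0.05812449,  0.06662221,
       -0.12215209, -0.02123343]), 'effort': array([-2.58547143e-04, -4.91284704e+01, -4.03903294e-01, -3.12526345e+01,
       -6.40594075e-02,  4.37659642e-02,  1.61017233e-04]), 'tool_pos': array([ 6.49401116e-01, -6.33425593e-05,  1.92474233e-01]), 'tool_rot': array([-1.79891971e+02,  4.81296728e-03,  8.99994684e+01]), 'force': array([ 0.20540304, -0.04968856,  0.19352692]), 'wrist_torque': array([-0.02045081, -0.00940666,  0.01787049]), 'grasp_force': 0.0, 'grip_width': 0.0869404941279334}
scene 400.7054845679834 [0.164 0.556 0.755] [ 0.35 -0.63 -0.69] 0.975718537414966
side 486.8718282456756 [ 0.001 -0.736  0.767] [ 0.5   0.56 -0.66] 0.9836989795918367
wrist 311.0107672651072 [0.65  0.076 0.383] [-0.   -0.28 -0.96] 0.9960586734693877
```

View pics/scene0.png

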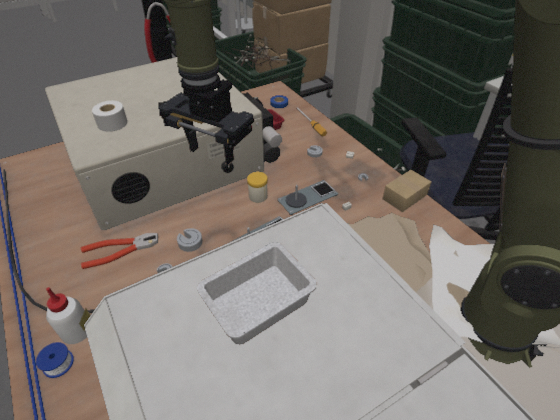

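View pics/wrist0.png

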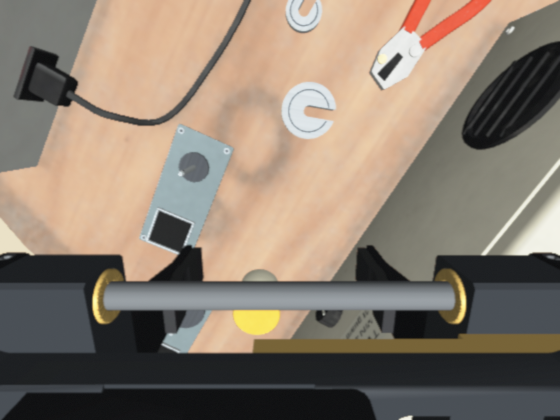

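View side.

The scene view shows the broad board near (308,196), jar (257,187), a disc (190,238), more discs near (163,270), (315,150), (363,177), and housings (350,155), (347,205). The wrist view shows the narrow board (190,190), one disc (308,110), another (303,12), and the jar (257,312).

View pics/side0.png

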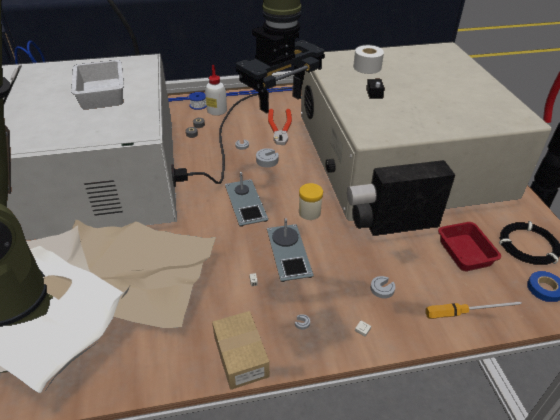

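Run:
```python
from h import *
for n,pts in (("scene0",[(297,200),(322,188),(257,180),(190,236),(163,270),(315,150),(363,177),(350,155),(347,205),(268,228),(150,150),(272,137)]),("wrist0",[(192,167),(170,230),(308,110),(303,12),(257,316),(185,310)])):
    f=np.load(f"pics/{n}.npz"); P=cloud(f["d"],f["K"],f["R"],f["C"])
    for u,v in pts: print(n,(u,v),P[v,u].round(3))
```

```text
scene0 (297, 200) [ 0.515 -0.165  0.013]
scene0 (322, 188) [ 0.478 -0.249  0.008]
scene0 (257, 180) [ 0.615 -0.125  0.072]
scene0 (190, 236) [0.685 0.083 0.015]
scene0 (163, 270) [0.681 0.191 0.004]
scene0 (315, 150) [ 0.57  -0.394  0.016]
scene0 (363, 177) [ 0.397 -0.363 -0.002]
scene0 (350, 155) [ 0.467 -0.432  0.009]
scene0 (347, 205) [ 0.387 -0.21   0.016]
scene0 (268, 228) [0.422 0.138 0.232]
scene0 (150, 150) [0.806 0.032 0.201]
scene0 (272, 137) [ 0.633 -0.238  0.135]
wrist0 (192, 167) [0.549 0.029 0.025]
wrist0 (170, 230) [ 0.51  -0.053  0.007]
wrist0 (308, 110) [ 0.683  0.092 -0.002]
wrist0 (303, 12) [ 0.675  0.193 -0.   ]
wrist0 (257, 316) [ 0.624 -0.137  0.07 ]
wrist0 (185, 310) [ 0.606 -0.007  0.256]
```

The side view shows narrow board (246,200), broad board (289,250), discs at (267,157), (242,144), (383,287), (303,321), the slim housing (253,279), the square housing (363,327), jar (311,200) and the rollers (360,205).

Run:
```python
from h import *
f=np.load("pics/side0.npz"); P0=cloud(f["d"],f["K"],f["R"],f["C"])
reg=(P0[...,0]>.3)&(P0[...,0]<.9)&(np.abs(P0[...,1])<.5)&(np.abs(P0[...,2])<.005)
A=np.c_[P0[reg][:,:2],np.ones(reg.sum())]; c=np.linalg.lstsq(A,P0[reg][:,2],rcond=None)[0]; print("table",c)
for n in ("side0","scene0","wrist0"):
    f=np.load(f"pics/{n}.npz"); P=cloud(f["d"],f["K"],f["R"],f["C"])
    m=((P[...,2]>.006)&(P[...,2]<.1)&(P[...,0]>.3)&(P[...,0]<.75)&(np.abs(P[...,1])<.52)).astype(np.uint8)
    k,l,s,_=cv2.connectedComponentsWithStats(m)
    for i in range(1,k):
        if 40<s[i,4]<8000:
            q=P[l==i]; z=np.percentile(q[:,2],90); t=q[q[:,2]>z-.004]
            (cx,cy),(w,h),a=cv2.minAreaRect(t[:,:2].astype(np.float32)*1000)
            print(n,s[i],"z",z.round(4),"c",round(cx),round(cy),"size",round(w),round(h),round(a),"rgb",np.median(f["im"][l==i],0))
```

```text
table [0.00056598 0.0005823  0.00123052]
side0 [181  82  45  34 817] z 0.0877 c 727 388 size 40 51 36 rgb [120. 119. 122.]
side0 [ 137  101   92  125 1790] z 0.0887 c 457 194 size 404 72 49 rgb [111. 110. 106.]
side0 [185 118  20  20 198] z 0.0212 c 624 343 size 90 34 31 rgb [85.  82.5 80. ]
side0 [128 140  33   6  88] z 0.0723 c 395 281 size 50 1 60 rgb [184.  183.5 182.5]
side0 [235 140  14   9  87] z 0.0146 c 672 188 size 35 36 52 rgb [135. 133. 137.]
side0 [ 72 144  50   7 134] z 0.0235 c 356 418 size 19 128 61 rgb [185. 184. 184.]
side0 [ 324  144  100   92 2479] z 0.0916 c 695 -200 size 294 110 90 rgb [18. 17. 18.]
side0 [256 148  22  19 335] z 0.0249 c 681 90 size 60 58 85 rgb [133. 136. 138.]
side0 [ 225  172   43   54 1256] z 0.0147 c 530 -10 size 156 68 66 rgb [103. 113. 117.]
side0 [299 183  24  37 747] z 0.0723 c 623 -138 size 55 53 13 rgb [133. 124.  72.]
side0 [ 267  218   46   63 1737] z 0.016 c 498 -203 size 151 62 59 rgb [101. 109. 110.]
side0 [ 155  230   61   44 1255] z 0.0449 c 340 -80 size 169 81 90 rgb [165. 150. 130.]
side0 [449 246  29  25 213] z 0.0345 c 737 
[... 1866 characters left out ...]
[217.  222.5 225. ]
wrist0 [ 281   82   55   57 2092] z 0.0224 c 682 91 size 59 59 46 rgb [221. 227. 230.]
wrist0 [ 139  124   94  131 6612] z 0.0124 c 532 -7 size 154 68 66 rgb [157. 175. 179.]
wrist0 [  0 218  34  37 541] z 0.0406 c 336 -53 size 16 54 32 rgb [234. 225. 199.]
wrist0 [330 235  39  46 568] z 0.0612 c 730 -88 size 20 2 61 rgb [106. 105.  95.]
wrist0 [242 270  35  11 267] z 0.0289 c 622 -112 size 29 5 2 rgb [157. 155. 137.]
wrist0 [ 157  310   54   43 1119] z 0.0137 c 515 -195 size 82 30 56 rgb [152. 169. 170.]
wrist0 [233 310  47  25 949] z 0.0703 c 622 -145 size 54 34 1 rgb [250. 230.  99.]
wrist0 [290 310  43  29 732] z 0.0953 c 697 -130 size 16 37 14 rgb [110.  108.5  98. ]
```

```bash
cat >> h.py <<'E'
def comps(z0,z1,K,R,C,im,d,box):
    P=cloud(d,K,R,C)
    m=((P[...,2]>z0)&(P[...,2]<z1)&(P[...,0]>box[0])&(P[...,0]<box[1])&(P[...,1]>box[2])&(P[...,1]<box[3])).astype(np.uint8)
    k,l,s,_=cv2.connectedComponentsWithStats(m); i=1+np.argmax(s[1:,4]); return (l==i).astype(np.uint8)
def disc(S,box,ztop,dia):
    "centre, slot angle (deg) of a disc from its bright top face: colour mask, contour on the top plane"
    im,d,K,R,C=S
    roi=comps(.004,.1,K,R,C,im,d,box) ; roi=cv2.dilate(roi,np.ones((5,5)))
    g=cv2.cvtColor(im,cv2.COLOR_RGB2HSV); m=((g[...,1]<40)&(g[...,2]>165)).astype(np.uint8)*roi
    c=max(cv2.findContours(m,cv2.RETR_EXTERNAL,cv2.CHAIN_APPROX_NONE)[0],key=cv2.contourArea)[:,0]
    w=(onplane(c,ztop,K,R,C)[:,:2]*1000).astype(np.float32)
    (cx,cy),r=cv2.minEnclosingCircle(w)
    a=np.arctan2(w[:,1]-cy,w[:,0]-cx); rr=np.hypot(w[:,1]-cy,w[:,0]-cx); k=rr<.8*dia/2
    sl=w[k].mean(0)-[cx,cy]
    return (cx,cy),2*r,np.degrees(np.arctan2(sl[1],sl[0])),k.sum()
E
python3 - <<'E'
from h import *
f=np.load("pics/wrist0.npz"); S=[f[k] for k in ("im","d","K","R","C")]
print(disc(S,(.63,.74,.04,.14),.022,60)); print(disc(S,(.63,.74,.15,.24),.011,38))
for n in ("scene0","side0"):
    f=np.load(f"pics/{n}.npz"); S=[f[k] for k in ("im","d","K","R","C")]
    for b,z,q in (((.63,.74,.04,.14),.022,60),((.53,.62,-.45,-.35),.014,48)):
        try: print(n,disc(S,b,z,q))
        except Exception as e: print(e)
    P=cloud(S[1],S[2],S[3],S[4]).reshape(-1,3)
    for y in np.arange(-.6,.45,.04):
        q=P[(abs(P[:,1]-y)<.02)&(P[:,0]>.3)&(P[:,0]<.95)&(P[:,2]>.075)&(P[:,2]<.2)]
        q2=q[q[:,0]>.56]; q1=q[q[:,0]<.56]
        print(round(y,2),"back minx",q2[:,0].min().round(3) if len(q2) else None,"front maxx",q1[:,0].max().round(3) if len(q1) else None)
E
```

```text
((681.5587768554688, 90.84627532958984), 60.659671783447266, np.float64(-10.008611486128855), np.int64(56))
((675.318115234375, 190.47512817382812), 38.62073516845703, np.float64(96.40950538311638), np.int64(47))
max() iterable argument is empty
max() iterable argument is empty
-0.6 back minx None front maxx None
-0.56 back minx None front maxx None
-0.52 back minx None front maxx None
-0.48 back minx None front maxx None
-0.44 back minx None front maxx None
-0.4 back minx None front maxx None
-0.36 back minx 0.748 front maxx None
-0.32 back minx 0.679 front maxx None
-0.28 back minx 0.618 front maxx None
-0.24 back minx 0.616 front maxx None
-0.2 back minx 0.654 front maxx None
-0.16 back minx 0.677 front maxx None
-0.12 back minx 0.689 front maxx None
-0.08 back minx 0.703 front maxx None
-0.04 back minx 0.745 front maxx None
0.0 back minx 0.767 front maxx None
0.04 back minx 0.79 front maxx None
0.08 back minx 0.81 front maxx None
0.12 back minx 0.831 front maxx None
0.16 back minx 0.857 front maxx None
0.2 back minx None front maxx None
0.24 back minx None front maxx None
0.28 ba
[... 540 characters left out ...]
28 back minx 0.616 front maxx None
-0.24 back minx 0.618 front maxx None
-0.2 back minx 0.655 front maxx None
-0.16 back minx 0.598 front maxx None
-0.12 back minx 0.689 front maxx None
-0.08 back minx 0.704 front maxx None
-0.04 back minx 0.747 front maxx None
0.0 back minx 0.769 front maxx None
0.04 back minx 0.793 front maxx 0.38
0.08 back minx 0.811 front maxx 0.44
0.12 back minx 0.832 front maxx 0.45
0.16 back minx 0.862 front maxx 0.45
0.2 back minx None front maxx 0.474
0.24 back minx None front maxx 0.496
0.28 back minx None front maxx 0.52
0.32 back minx None front maxx 0.543
0.36 back minx 0.56 front maxx 0.56
0.4 back minx 0.567 front maxx None
0.44 back minx 0.575 front maxx None
```

{"api": "drive_tool", "payload": {"moves": [0.6,0.5,0.3,-1,87,1.2,1.0,0.6,-2,87,1.6,1.5,0.9,-3,87,2.08,1.88,1.1,-4,87,2.08,1.88,1.1,-5,87]}}

```text
time_s: 0.78
tool_pos: [0.7248, 0.0861, 0.1472]
tool_rot: [-180.0, -0.2, 140.5]
force: [0.1, -1.2, 0.6]
grip_width: 0.087
grasp_force: 0.0
```

{"api": "drive_tool", "payload": {"moves": [0,0,0,-1,87,0,0,0,-2,87,0,0,0,-3,87,0,0,0,-3,87]}}

```text
time_s: 1.27
tool_pos: [0.725, 0.083, 0.149]
tool_rot: [-180.0, -0.1, 169.9]
force: [0.6, 0.2, -0.1]
grip_width: 0.0871
grasp_force: 0.0
```

Run:
```python
from h import *
o=env.get_obs(); print(o["tool_pos"].round(4),o["tool_rot"].round(1),o["qpos"].round(0))
S=shot("wrist","w1.png"); 
print(disc(S,(.63,.74,.04,.14),.022,60))
```

```text
[0.725 0.083 0.149] [-1.800e+02 -1.000e-01  1.699e+02] [  3.  30. -18.  73.   9.  78.  66.]
((681.5723876953125, 90.71119689941406), 60.48344802856445, np.float64(-9.73963883547694), np.int64(61))
```

View pics/w1.png

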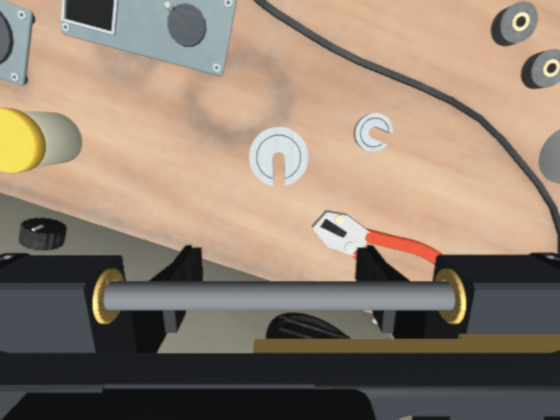

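The disc is centred at (278,157), its slot pointing straight down the picture; both wrist measurements agree, so I grasp across the slot.

{"api": "drive_tool", "payload": {"moves": [0.6,0,0.8,0,87,1.1,0,1.8,0,87,1.1,0,2.8,0,87,1.1,0,3.3,0,87,1.1,0,3.6,0,87]}}

```text
time_s: 1.95
tool_pos: [0.682, 0.0906, 0.0048]
tool_rot: [-180.0, -0.0, 169.9]
force: [-0.2, 0.2, 0.7]
grip_width: 0.087
grasp_force: 0.0
```

{"api": "drive_tool", "payload": {"moves": [0,0,0,0,87,0,0,0,0,50,0,0,0,0,50,0,0,0,0,50,0,0,0,0,50], "squeeze": 35}}

```text
time_s: 2.58
tool_pos: [0.6821, 0.0908, 0.0059]
tool_rot: [180.0, 0.0, 170.0]
force: [0.1, -0.8, 0.1]
grip_width: 0.0555
grasp_force: 0.0
```

{"api": "drive_tool", "payload": {"moves": [0,0,0,0,50,0,0,0,0,50]}}

```text
time_s: 2.82
tool_pos: [0.6819, 0.0908, 0.0055]
tool_rot: [-180.0, -0.0, 170.0]
force: [-0.2, -0.1, 0.5]
grip_width: 0.0508
grasp_force: 0.0
```

Run:
```python
from h import *
S=shot("side"); im=cv2.resize(S[0][110:230,180:340],None,fx=5,fy=5,interpolation=2); cv2.imwrite("pics/s1.png",im[:,:,::-1])
```

```text
(no output)
```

View pics/s1.png

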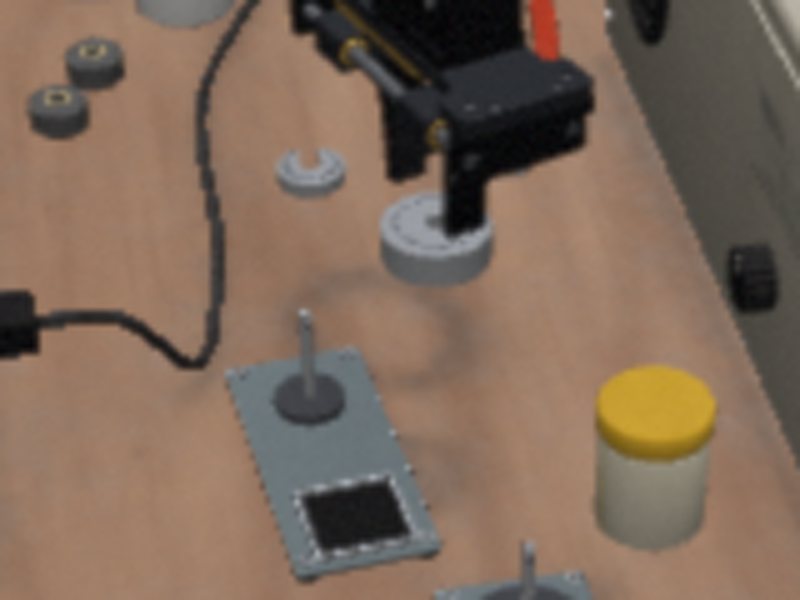

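The side crop shows the fingertips at about (465,230) and (405,175), seemingly above the disc (435,235) rather than round it; I check that by depth.

Run:
```python
from h import *
S=shot("side","side1.png"); P=cloud(*S[1:])
o=env.get_obs(); print(o["tool_pos"],o["qpos"].round(2))
for u,v in ((465,228),(462,200),(402,175),(402,150),(420,205),(435,260)):
    a,b=180+u//5,110+v//5; print((a,b),P[b,a].round(4),S[0][b,a])
K,R,C=S[2:]
for p in ([.682,.0908,.0055],[.682,.0658,.0055],[.682,.1158,.0055],[.682,.0908,.022]):
    q=R.T@(np.array(p)-C); print(p,(K@q/q[2])[:2].round(1))
# full cluster of dark gripper points low down
m=(S[0].max(2)<60)&(P[...,0]>.6)&(P[...,0]<.76)&(P[...,1]>0)&(P[...,1]<.18)&(P[...,2]>.0)&(P[...,2]<.08)
q=P[m]; i=np.argsort(q[:,2])[:12]; print(q[i].round(3))
```

```text
[0.68184489 0.09082508 0.00552103] [  3.32  31.97 -17.75  87.75  10.54  61.93  63.13]
(273, 155) [0.6779 0.0594 0.0393] [30 29 32]
(272, 150) [0.673  0.0574 0.058 ] [13 13 14]
(260, 145) [0.6809 0.1162 0.0401] [39 32 29]
(260, 140) [0.6818 0.1168 0.0552] [18 17 18]
(264, 151) [0.6892 0.11   0.0204] [154 158 164]
(267, 162) [0.6655 0.0691 0.0175] [97 99 99]
[0.682, 0.0908, 0.0055] [266.6 159.7]
[0.682, 0.0658, 0.0055] [272.6 163.9]
[0.682, 0.1158, 0.0055] [260.7 155.6]
[0.682, 0.0908, 0.022] [266.5 154.6]
[[0.671 0.067 0.039]
 [0.696 0.118 0.039]
 [0.691 0.116 0.039]
 [0.667 0.063 0.039]
 [0.678 0.059 0.039]
 [0.68  0.119 0.039]
 [0.679 0.057 0.04 ]
 [0.686 0.057 0.04 ]
 [0.681 0.116 0.04 ]
 [0.684 0.058 0.04 ]
 [0.676 0.119 0.041]
 [0.687 0.116 0.041]]
```

Run:
```python
from h import *
for n,z in (("side0",.1),("scene0",.1)):
    f=np.load(f"pics/{n}.npz"); P=cloud(f["d"],f["K"],f["R"],f["C"]); im=f["im"]
    m=(im.max(2)<70)&(P[...,0]>.56)&(P[...,0]<.74)&(abs(P[...,1])<.05)&(P[...,2]>.15)&(P[...,2]<.3)
    q=P[m]; q=q[np.argsort(q[:,2])][:8]; print(n,q.round(3))
```

```text
side0 [[ 0.608 -0.006  0.223]
 [ 0.695  0.001  0.224]
 [ 0.7   -0.01   0.224]
 [ 0.699 -0.009  0.224]
 [ 0.695 -0.006  0.224]
 [ 0.599 -0.007  0.224]
 [ 0.696 -0.008  0.224]
 [ 0.697  0.003  0.225]]
scene0 [[ 0.605  0.008  0.222]
 [ 0.693 -0.001  0.222]
 [ 0.7    0.011  0.222]
 [ 0.695  0.004  0.223]
 [ 0.696  0.009  0.223]
 [ 0.598 -0.006  0.223]
 [ 0.598 -0.01   0.223]
 [ 0.693  0.009  0.224]]
```

Run:
```python
from h import *
print("grasp_offset",env.grasp_offset)
for n in ("side0","scene0","wrist0"):
    f=np.load(f"pics/{n}.npz"); P=cloud(f["d"],f["K"],f["R"],f["C"])
    T=np.array([.65,0,.1925])
    for c in np.arange(-.1,.101,.02):
        m=(abs(P[...,0]-.65-c)<.01)&(abs(P[...,1])<.06)&(P[...,2]>.15)&(P[...,2]<.4); q=P[m]
        if len(q)>3:
            i=np.argsort(q[:,2])[3]; print(n,"closing",round(c,2),"lowest above TCP",round(q[i,2]-.1925,3),"toolx",q[i,1].round(3))
```

```text
grasp_offset 0.0187
side0 closing -0.1 lowest above TCP 0.125 toolx 0.017
side0 closing -0.08 lowest above TCP 0.101 toolx -0.025
side0 closing -0.06 lowest above TCP 0.032 toolx -0.007
side0 closing -0.04 lowest above TCP 0.035 toolx -0.008
side0 closing -0.02 lowest above TCP 0.113 toolx -0.032
side0 closing 0.0 lowest above TCP 0.113 toolx -0.031
side0 closing 0.02 lowest above TCP 0.114 toolx -0.033
side0 closing 0.04 lowest above TCP 0.031 toolx 0.001
side0 closing 0.06 lowest above TCP 0.046 toolx -0.01
side0 closing 0.08 lowest above TCP 0.103 toolx -0.037
side0 closing 0.1 lowest above TCP -0.04 toolx -0.041
scene0 closing -0.1 lowest above TCP 0.123 toolx -0.021
scene0 closing -0.08 lowest above TCP 0.1 toolx -0.009
scene0 closing -0.06 lowest above TCP 0.032 toolx 0.012
scene0 closing -0.04 lowest above TCP 0.034 toolx 0.008
scene0 closing -0.02 lowest above TCP 0.113 toolx 0.033
scene0 closing 0.0 lowest above TCP 0.113 toolx 0.034
scene0 closing 0.02 lowest above TCP 0.113 toolx 0.033
scene0 closing 0.04 lowest above TCP 0.03 toolx 0.009
scene0 closing 0.06 lowest above TCP 0.035 toolx 0.01
scene0 closing 0.08 lowest above TCP 0.104 toolx 0.037
scene0 closing 0.1 lowest above TCP -0.041 toolx -0.04
wrist0 closing -0.08 lowest above TCP 0.099 toolx 0.037
wrist0 closing -0.06 lowest above TCP 0.029 toolx 0.012
wrist0 closing -0.04 lowest above TCP 0.028 toolx 0.01
wrist0 closing -0.02 lowest above TCP 0.11 toolx 0.033
wrist0 closing 0.0 lowest above TCP 0.11 toolx 0.033
wrist0 closing 0.02 lowest above TCP 0.11 toolx 0.033
wrist0 closing 0.04 lowest above TCP 0.028 toolx 0.01
wrist0 closing 0.06 lowest above TCP 0.031 toolx 0.012
wrist0 closing 0.08 lowest above TCP 0.099 toolx 0.036
wrist0 closing 0.1 lowest above TCP -0.042 toolx -0.039
```

Reported TCP z reads 30 mm lower than the real fingertips, which all three cameras agree on (the body is 70 mm behind the tips, as told). I use tip z = reported z + 30 mm from here on.

{"api": "drive_tool", "payload": {"moves": [0,0,0,0,87,0,0,0,0,87,0,0,0,0,87,0,0,0,0,87,0,0,0,0,87]}}

```text
time_s: 3.55
tool_pos: [0.6819, 0.0908, 0.0056]
tool_rot: [-180.0, 0.0, 170.0]
force: [-0.2, 0.2, -0.5]
grip_width: 0.0853
grasp_force: 0.0
```

{"api": "drive_tool", "payload": {"moves": [0,0,0.3,0,87,0,0,0.5,0,87,0,0,0.65,0,87,0,0,0.72,0,87,0,0,0.75,0,87]}}

```text
time_s: 4.18
tool_pos: [0.6819, 0.0909, -0.0246]
tool_rot: [-180.0, -0.0, 170.0]
force: [-0.4, 0.3, 0.1]
grip_width: 0.0866
grasp_force: 0.0
```

{"api": "drive_tool", "payload": {"moves": [0,0,0,0,50,0,0,0,0,50,0,0,0,0,50,0,0,0,0,50,0,0,0,0,50], "squeeze": 35}}

```text
time_s: 4.8
tool_pos: [0.682, 0.0906, -0.0242]
tool_rot: [-180.0, 0.0, 170.0]
force: [-0.8, -0.7, 1.5]
grip_width: 0.0596
grasp_force: 35.0
```

{"api": "drive_tool", "payload": {"moves": [0,0,-0.3,0,50,0,0,-1.2,0,50,0,0,-2.4,0,50,0,0,-3.4,0,50,0,-0.6,-3.6,0,50]}}

```text
time_s: 5.42
tool_pos: [0.6794, 0.0714, 0.1239]
tool_rot: [179.7, 0.3, 170.3]
force: [-0.1, -0.2, -4.5]
grip_width: 0.0592
grasp_force: 35.0
```

{"api": "drive_tool", "payload": {"moves": [0.3,-1.3,0,0,50,0.6,-2.7,0,0,50,0.9,-4.1,0,0,50,1.26,-5.5,0,0,50,1.26,-6.4,0,0,50]}}

```text
time_s: 6.05
tool_pos: [0.5809, -0.1798, 0.1195]
tool_rot: [-179.9, -0.1, 169.8]
force: [0.1, -0.8, -4.9]
grip_width: 0.0595
grasp_force: 35.0
```

{"api": "drive_tool", "payload": {"moves": [0,0,0,0,50,0,0,0,0,50]}}

```text
time_s: 6.3
tool_pos: [0.5835, -0.1751, 0.1194]
tool_rot: [179.9, -0.0, 170.0]
force: [0.0, 0.3, -4.2]
grip_width: 0.0594
grasp_force: 35.0
```

Run:
```python
from h import *
shot("wrist","w2.png")
```

```text
(no output)
```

View pics/w2.png

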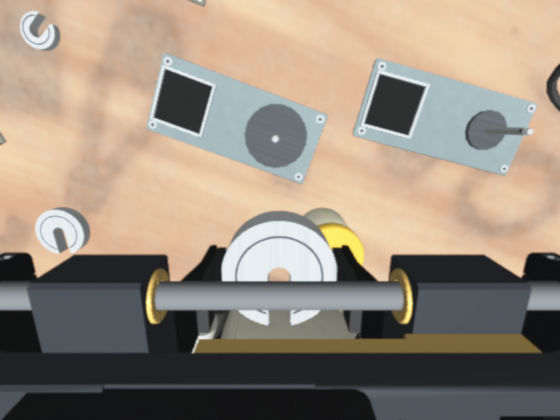

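The disc in hand shows at (279,275), the broad pan at (275,135) with its stem nearly end-on, broad nest (183,101), narrow nest (393,103), narrow pan (487,130), disc_200 (62,230) and disc_50 (39,30).

Run:
```python
from h import *
o=env.get_obs(); print(o["tool_pos"].round(4))
f=np.load("pics/w2.npz"); im,d,K,R,C=[f[k] for k in ("im","d","K","R","C")]
P=cloud(d,K,R,C); V=im.max(2)
def big(mask,seed,open_=0):
    m=mask.astype(np.uint8)
    if open_: m=cv2.morphologyEx(m,cv2.MORPH_OPEN,np.ones((open_,open_)))
    l=cv2.connectedComponents(m)[1]; return max(cv2.findContours((l==l[seed[1],seed[0]]).astype(np.uint8),0,cv2.CHAIN_APPROX_NONE)[0],key=cv2.contourArea)[:,0]
for n,s,z in (("pan broad",(258,135),.014),("pan narrow",(475,130),.014)):
    c=cv2.convexHull(big(V<115,s,5))[:,0]; w=(onplane(c,z,K,R,C)[:,:2]*1000).astype(np.float32)
    print(n,cv2.minEnclosingCircle(w),cv2.minAreaRect(w)[:2])
for n,s in (("nest broad",(183,101)),("nest narrow",(393,103))):
    c=big(V<70,s,3); w=(onplane(c,.008,K,R,C)[:,:2]*1000).astype(np.float32); print(n,cv2.minAreaRect(w))
for n,x,y in (("broad",.515,-.163),("narrow",.547,.028)):
    m=(P[...,2]>.05)&(P[...,2]<.08)&(np.hypot(P[...,0]-x,P[...,1]-y)<.03)
    print("stem",n,m.sum(),P[m].mean(0).round(4) if m.any() else 0, np.argwhere(m).mean(0)[::-1])
# disc in hand
g=cv2.cvtColor(im,cv2.COLOR_RGB2HSV); m=((g[...,1]<40)&(g[...,2]>190)).astype(np.uint8); m[:200]=0; m[:,:210]=0;m[:,350:]=0
zt=np.median(P[235:245,270:290,2]); print("disc top z",zt)
c=big(m>0,(279,240)); w=onplane(c,zt,K,R,C)[:,:2]*1000
k=(c[:,1]<262); a=np.c_[2*w[k],np.ones(k.sum())]
for _ in range(2):
    x=np.linalg.lstsq(a,(w[k]**2).sum(1),rcond=None)[0]; print("arc fit",x[:2],2*np.sqrt(x[2]+x[0]**2+x[1]**2)); 
    r=abs(np.hypot(*(w-x[:2]).T)-30); k=(c[:,1]<275)&(r<1.5); a=np.c_[2*w[k],np.ones(k.sum())]
```

```text
[ 0.5838 -0.1743  0.1195]
pan broad ((596.1519775390625, -150.71144104003906), 314.4571533203125) ((583.2564697265625, -170.22064208984375), (580.1377563476562, 347.02532958984375))
pan narrow ((596.1519775390625, -150.71144104003906), 314.4571533203125) ((583.2564697265625, -170.22064208984375), (580.1377563476562, 347.02532958984375))
nest broad ((474.0117492675781, -244.77723693847656), (41.53947448730469, 42.20906066894531), 60.28458786010742)
nest narrow ((510.73236083984375, -53.844173431396484), (41.53463363647461, 42.2069206237793), 65.73834991455078)
stem broad 51 [ 0.5188 -0.1662  0.063 ] [274.64705882 138.33333333]
stem narrow 140 [0.547  0.0253 0.0586] [522.15714286 130.60714286]
disc top z 0.16499982669632396
arc fit [ 583.67748513 -174.63793356] 42.85373200554009
arc fit [0. 0.] 0.0
```

{"api": "drive_tool", "payload": {"moves": [0.8,-0.05,0,0,50,1.5,-0.08,0.5,0,50,1.64,-0.09,1.2,0,50,1.64,-0.09,1.6,0,50,1.64,-0.09,1.6,0,50]}}

```text
time_s: 6.98
tool_pos: [0.5182, -0.167, 0.0545]
tool_rot: [180.0, -0.1, 170.1]
force: [0.4, -0.3, -3.8]
grip_width: 0.059
grasp_force: 35.0
```

{"api": "drive_tool", "payload": {"moves": [0,0,0,0,50,0,0,0.3,0,50,0,0,0.6,0,50,0,0,0.6,0,50]}}

```text
time_s: 7.48
tool_pos: [0.517, -0.168, 0.0299]
tool_rot: [180.0, -0.2, 170.0]
force: [-0.2, -0.6, -4.3]
grip_width: 0.0592
grasp_force: 35.0
```

{"api": "drive_tool", "payload": {"moves": [0,0,0,0,50,0,0,0,0,50]}}

```text
time_s: 7.72
tool_pos: [0.5188, -0.1685, 0.032]
tool_rot: [-180.0, 0.0, 170.0]
force: [0.3, -0.6, -5.2]
grip_width: 0.059
grasp_force: 35.0
```

Run:
```python
from h import *
o=env.get_obs(); print(o["tool_pos"].round(4),o["force"].round(1),o["wrist_torque"].round(2))
S=shot("wrist","w3.png"); im=cv2.resize(S[0][150:350,150:410],None,fx=3,fy=3,interpolation=2); cv2.imwrite("pics/w3c.png",im[:,:,::-1])
```

```text
[ 0.5188 -0.1685  0.032 ] [ 0.3 -0.6 -5.2] [ 0.12 -0.02  0.  ]
```

View pics/w3c.png

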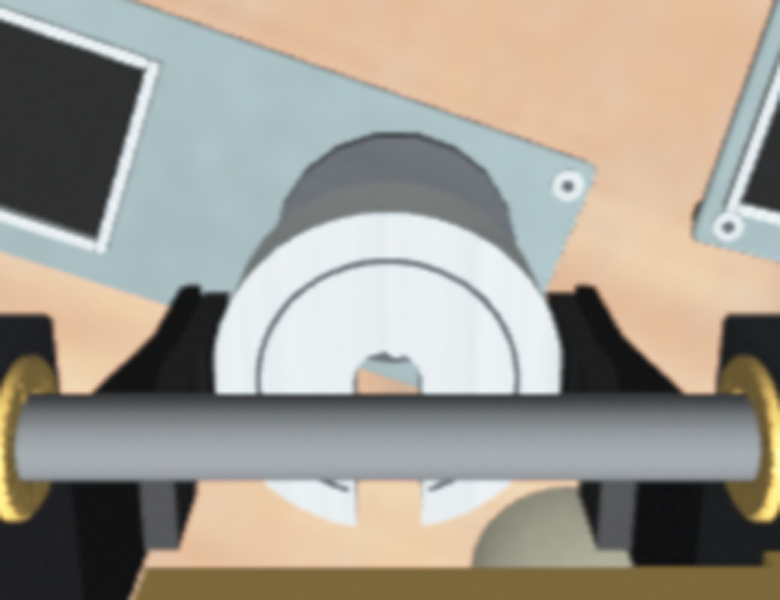

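The crop shows the hole (388,365) with the stem's dark tip at its top edge centred at about (390,356), so lateral alignment looks good; lowering gently.

{"api": "drive_tool", "payload": {"moves": [0,0,0.3,0,50,0,0,0.6,0,50,0,0,0.85,0,50,0,0,0.85,0,50]}}

```text
time_s: 8.28
tool_pos: [0.5172, -0.1679, -0.0039]
tool_rot: [180.0, -0.2, 170.0]
force: [-0.8, 0.0, -4.8]
grip_width: 0.0592
grasp_force: 35.0
```

{"api": "drive_tool", "payload": {"moves": [0,0,0.06,0,50,0,0,0.12,0,50,0,0,0.16,0,50,0,0,0.16,0,50]}}

```text
time_s: 8.78
tool_pos: [0.5184, -0.1684, -0.0088]
tool_rot: [-180.0, -0.0, 170.0]
force: [-0.6, 0.2, -4.8]
grip_width: 0.0592
grasp_force: 35.0
```

{"api": "drive_tool", "payload": {"moves": [0,0,0.03,0,50,0,0,0.04,0,50,0,0,0.04,0,50]}}

```text
time_s: 9.15
tool_pos: [0.5185, -0.1684, -0.0103]
tool_rot: [-180.0, 0.0, 170.0]
force: [-0.0, -0.0, -3.6]
grip_width: 0.0594
grasp_force: 35.0
```

{"api": "drive_tool", "payload": {"moves": [0,0,0.01,0,62,0,0,0.01,0,70,0,0,0.01,0,87,0,0,0.01,0,87,0,0,0.01,0,87]}}

```text
time_s: 9.78
tool_pos: [0.5185, -0.1684, -0.0107]
tool_rot: [-180.0, 0.0, 170.0]
force: [-0.1, -0.8, -0.2]
grip_width: 0.0852
grasp_force: 0.0
```

{"api": "drive_tool", "payload": {"moves": [0,0,-0.3,0,87,0,0,-1,0,87,0,0,-2,0,87,0,0,-3,0,87,-1.2,0,-3.3,0,87]}}

```text
time_s: 10.4
tool_pos: [0.5663, -0.1777, 0.1262]
tool_rot: [-179.9, 0.3, 169.9]
force: [0.7, 0.0, 0.9]
grip_width: 0.0871
grasp_force: 0.0
```

{"api": "drive_tool", "payload": {"moves": [0,0,0,0,87,0,0,0,0,87]}}

```text
time_s: 10.65
tool_pos: [0.565, -0.1765, 0.121]
tool_rot: [180.0, -0.1, 170.0]
force: [0.2, 0.3, -0.4]
grip_width: 0.0869
grasp_force: 0.0
```

Run:
```python
from h import *
o=env.get_obs(); print(o["tool_pos"].round(4),o["tool_rot"].round(1),o["force"].round(1))
S=shot("wrist","w4.png"); im,d,K,R,C=S; P=cloud(d,K,R,C)
m=(P[...,2]>.045)&(P[...,2]<.08)&(np.hypot(P[...,0]-.5188,P[...,1]+.166)<.03); print("stem",P[m].mean(0),P[m][:,2].max())
m=(P[...,2]>.03)&(P[...,2]<.042)&(np.hypot(P[...,0]-.5188,P[...,1]+.166)<.05); q=P[m]; print("disc top",np.median(q[:,2]),cv2.minEnclosingCircle((q[:,:2]*1000).astype(np.float32)))
g=cv2.resize(im[20:260,150:410],None,fx=2.3,fy=2.3,interpolation=2); cv2.imwrite("pics/w4c.png",g[:,:,::-1])
```

```text
[ 0.565  -0.1765  0.121 ] [ 1.8e+02 -1.0e-01  1.7e+02] [ 0.2  0.3 -0.4]
stem [ 0.5182073  -0.1663082   0.06087666] 0.06544615777849921
disc top 0.03536979564014325 ((518.4745483398438, -168.06358337402344), 30.019805908203125)
```

View pics/w4c.png

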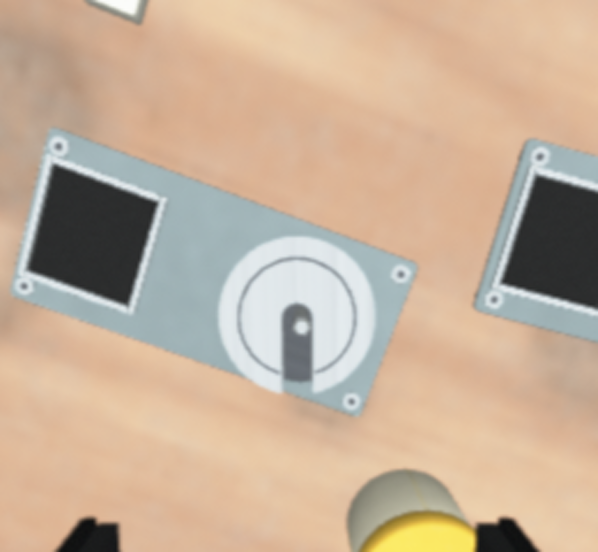

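The 500 g disc sits flat round the stem (slot at (297,345) in the crop, open downward, stem at (302,326)). Next the 100 g disc.

{"api": "drive_tool", "payload": {"moves": [-0.2,1.2,0,1,87,-0.5,2.6,0,2,87,-0.8,4.0,0,3,87,-1.0,5.4,0,4,87,-1.2,6.8,0,5,87]}}

```text
time_s: 11.32
tool_pos: [0.6594, 0.0839, 0.1208]
tool_rot: [-179.9, 0.0, 119.6]
force: [1.0, -0.1, -0.4]
grip_width: 0.0868
grasp_force: 0.0
```

{"api": "drive_tool", "payload": {"moves": [0.6,0.6,0,1,87,1.12,1.21,0.3,2,87,1.12,1.21,0.5,2.5,87,1.12,1.21,0.5,2.5,87,1.12,1.21,0.5,2.5,87]}}

```text
time_s: 11.95
tool_pos: [0.6795, 0.1448, 0.1015]
tool_rot: [-180.0, 0.0, 95.0]
force: [-0.3, -0.1, 0.4]
grip_width: 0.087
grasp_force: 0.0
```

```bash
cat >> h.py <<'E'
def rel(x,y,psi=None,tz=None):
    "units to go from the measured pose to world x,y (m), yaw psi, tip height tz"
    o=env.get_obs(); p=np.array(o["tool_pos"]); a=o["tool_rot"][2]; r=np.radians(a)
    dx,dy=x-p[0],y-p[1]
    print("pose",p.round(4),"tip",round(p[2]+.03,4),"yaw",round(a,1),"F",np.round(o["force"],1),"w",round(o["grip_width"],4))
    print("units x %.2f y %.2f"%((dx*np.cos(r)+dy*np.sin(r))/.04,(dx*np.sin(r)-dy*np.cos(r))/.04),
      "" if tz is None else "z %.2f"%((p[2]+.03-tz)/.04), "" if psi is None else "turn %.2f"%(-((psi-a+180)%360-180)/10))
E
python3 - <<'E'
from h import *
S=shot("wrist","w5.png"); r=disc(S,(.63,.72,.15,.24),.011,38); print(r); rel(r[0][0]/1e3,r[0][1]/1e3,r[2],.004)
E
```

```text
((675.031494140625, 191.87957763671875), 38.15150451660156, np.float64(46.09055111516224), np.int64(47))
pose [0.6798 0.1448 0.1017] tip 0.1317 yaw 95.0 F [ 0.2  0.8 -0.2] w 0.0868
units x 1.18 y -0.02 z 3.19 turn 4.89
```

Full view now gives slot angle 46° (the first one was cut by the frame edge, and the side crop with the mouth pointing away from that camera agrees).

{"api": "drive_tool", "payload": {"moves": [0.4,0,0.2,1,70,0.8,0,0.6,2,60,1.18,-0.02,1.2,3,60,1.18,-0.02,1.8,4,60,1.18,-0.02,2.3,4.9,60]}}

```text
time_s: 12.62
tool_pos: [0.6747, 0.1923, 0.0088]
tool_rot: [180.0, -0.0, 45.7]
force: [-0.9, -0.5, -0.3]
grip_width: 0.0606
grasp_force: 0.0
```

{"api": "drive_tool", "payload": {"moves": [0,0,0.3,0,60,0,0,0.6,0,60,0,0,0.8,0,60,0,0,0.88,0,60,0,0,0.88,0,60]}}

```text
time_s: 13.25
tool_pos: [0.6749, 0.1928, -0.0259]
tool_rot: [180.0, -0.0, 46.0]
force: [0.3, 0.7, -0.2]
grip_width: 0.0596
grasp_force: 0.0
```

Run:
```python
from h import *
rel(.6750,.1919,46.1,.003)
```

```text
pose [ 0.6749  0.1928 -0.0259] tip 0.0041 yaw 46.0 F [ 0.3  0.7 -0.2] w 0.0596
units x -0.01 y 0.02 z 0.03 turn -0.01
```

{"api": "drive_tool", "payload": {"moves": [0,0,0,0,30,0,0,0,0,30,0,0,0,0,30,0,0,0,0,30,0,0,0,0,30], "squeeze": 25}}

```text
time_s: 13.88
tool_pos: [0.6751, 0.1928, -0.0257]
tool_rot: [180.0, -0.0, 46.0]
force: [0.3, -0.6, 1.1]
grip_width: 0.0366
grasp_force: 25.0
```

{"api": "drive_tool", "payload": {"moves": [0,0,-0.3,0,30,0,0,-1.2,0,30,0,0,-2.4,-1,30,0,0,-3.4,-2,30,0,0,-3.6,-3.4,30]}}

```text
time_s: 14.5
tool_pos: [0.677, 0.1937, 0.1232]
tool_rot: [179.6, -0.2, 77.1]
force: [0.4, 0.1, -1.1]
grip_width: 0.0365
grasp_force: 25.0
```

Run:
```python
from h import *
rel(.5184,-.1663,80,.105)
```

```text
pose [0.677  0.1937 0.1232] tip 0.1532 yaw 77.1 F [ 0.4  0.1 -1.1] w 0.0365
units x -9.66 y -1.85 z 1.20 turn -0.29
```

{"api": "drive_tool", "payload": {"moves": [-1.3,-0.25,0,-0.1,30,-2.7,-0.5,0,-0.2,30,-4.1,-0.8,0,-0.3,30,-5.5,-1.05,0,-0.3,30,-6.9,-1.3,0,-0.3,30]}}

```text
time_s: 15.12
tool_pos: [0.56, -0.0655, 0.1187]
tool_rot: [179.9, -0.0, 79.7]
force: [0.9, 0.1, -1.6]
grip_width: 0.0366
grasp_force: 25.0
```

{"api": "drive_tool", "payload": {"moves": [-1.3,-0.25,0.2,0,30,-2.5,-0.45,0.4,0,30,-2.76,-0.55,0.8,0,30,-2.76,-0.55,1.0,0,30,-2.76,-0.55,1.0,0,30]}}

```text
time_s: 15.75
tool_pos: [0.5198, -0.1663, 0.0773]
tool_rot: [-179.9, -0.1, 79.9]
force: [0.4, -0.1, -0.5]
grip_width: 0.0369
grasp_force: 25.0
```

{"api": "drive_tool", "payload": {"moves": [0,0,0,0,30,0,0,0,0,30]}}

```text
time_s: 16.0
tool_pos: [0.5204, -0.1677, 0.0785]
tool_rot: [179.9, -0.0, 79.8]
force: [0.5, 0.4, -0.6]
grip_width: 0.0367
grasp_force: 25.0
```

Run:
```python
from h import *
rel(.5184,-.1663,80,.042)
```

```text
pose [ 0.5204 -0.1677  0.0785] tip 0.1085 yaw 79.8 F [ 0.5  0.4 -0.6] w 0.0367
units x 0.03 y -0.06 z 1.66 turn -0.02
```

{"api": "drive_tool", "payload": {"moves": [0.03,-0.06,0.3,0,30,0.03,-0.06,0.6,0,30,0.03,-0.06,0.75,0,30,0.03,-0.06,0.75,0,30,0.03,-0.06,0.75,0,30]}}

```text
time_s: 16.62
tool_pos: [0.5177, -0.1672, 0.0482]
tool_rot: [180.0, 0.0, 79.7]
force: [0.4, -0.2, -1.1]
grip_width: 0.0366
grasp_force: 25.0
```

Run:
```python
from h import *
rel(.5184,-.1663,80,.042)
```

```text
pose [ 0.5177 -0.1672  0.0482] tip 0.0782 yaw 79.7 F [ 0.4 -0.2 -1.1] w 0.0366
units x 0.02 y 0.01 z 0.90 turn -0.03
```

{"api": "drive_tool", "payload": {"moves": [0.02,0.01,0.2,0,30,0.02,0.01,0.45,0,30,0.02,0.01,0.7,0,30,0.02,0.01,0.87,0,30,0.02,0.01,0.87,0,30]}}

```text
time_s: 17.25
tool_pos: [0.5173, -0.1662, 0.0123]
tool_rot: [-179.9, -0.0, 79.7]
force: [-0.7, -0.4, -1.0]
grip_width: 0.0367
grasp_force: 25.0
```

{"api": "drive_tool", "payload": {"moves": [0,0,0.03,0,30,0,0,0.06,0,30,0,0,0.06,0,30]}}

```text
time_s: 17.62
tool_pos: [0.5181, -0.1663, 0.0109]
tool_rot: [180.0, 0.0, 79.7]
force: [-0.1, 0.7, -1.0]
grip_width: 0.0367
grasp_force: 25.0
```

{"api": "drive_tool", "payload": {"moves": [0,0,0.02,0,30,0,0,0.02,0,42,0,0,0.02,0,55,0,0,0.02,0,60,0,0,0.02,0,60]}}

```text
time_s: 18.25
tool_pos: [0.518, -0.1663, 0.01]
tool_rot: [180.0, 0.0, 79.7]
force: [0.2, 0.7, -0.9]
grip_width: 0.0585
grasp_force: 0.0
```

{"api": "drive_tool", "payload": {"moves": [0,0,-0.2,0,60,0,0,-0.8,0,60,0,0,-1.8,0,60,-0.6,0,-2.6,0,60,-1.6,0,-2.8,0,60]}}

```text
time_s: 18.88
tool_pos: [0.509, -0.229, 0.1256]
tool_rot: [179.7, 0.0, 80.0]
force: [0.2, -0.6, -0.5]
grip_width: 0.0599
grasp_force: 0.0
```

{"api": "drive_tool", "payload": {"moves": [0,0,0,0,60,0,0,0,0,60]}}

```text
time_s: 19.12
tool_pos: [0.5066, -0.2287, 0.1221]
tool_rot: [180.0, -0.0, 79.7]
force: [0.6, 0.3, -1.8]
grip_width: 0.0601
grasp_force: 0.0
```

Run:
```python
from h import *
S=shot("wrist","w6.png"); im,d,K,R,C=S; P=cloud(d,K,R,C)
for a,b in ((.043,.05),(.033,.04)):
    m=(P[...,2]>a)&(P[...,2]<b)&(np.hypot(P[...,0]-.5188,P[...,1]+.166)<.05); q=P[m]; print("top",np.median(q[:,2]),cv2.minEnclosingCircle((q[:,:2]*1000).astype(np.float32)))
g=cv2.resize(im[20:260,150:410],None,fx=2.3,fy=2.3,interpolation=2); cv2.imwrite("pics/w6c.png",g[:,:,::-1])
rel(.479,-.482,100,.13)
```

```text
top 0.04634508739176796 ((517.5635375976562, -166.88980102539062), 19.037212371826172)
top 0.03536578917992378 ((518.1580200195312, -167.6049041748047), 30.03522300720215)
pose [ 0.5067 -0.2281  0.1218] tip 0.1518 yaw 79.8 F [-0.2  0.2  0.2] w 0.0599
units x -6.37 y 0.44 z 0.55 turn -2.02
```

View pics/w6c.png

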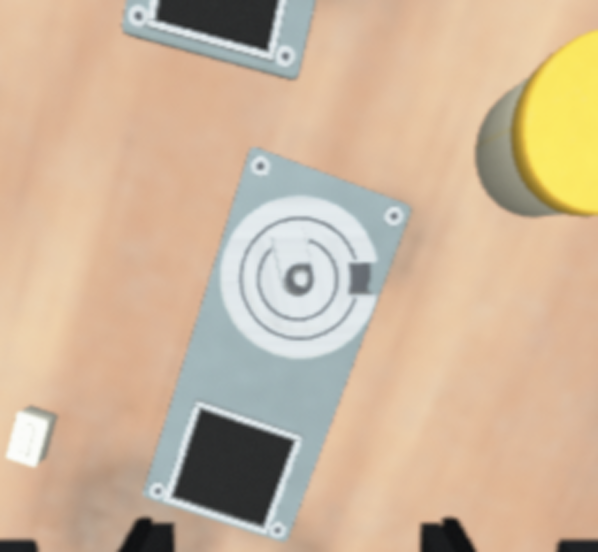

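The 100 g disc lies round the stem at (300,278), but its slot (292,248) leans left of the quarter turn relative to the lower slot (360,278); I measure the angle by depth.

Run:
```python
from h import *
f=np.load("pics/w6.npz"); P=cloud(f["d"],f["K"],f["R"],f["C"])
for nm,c,r0,r1,a,b in (("100",(.5176,-.1669),.009,.0175,.030,.041),("500",(.5182,-.1676),.0215,.0285,.005,.030)):
    q=P[(P[...,2]>a)&(P[...,2]<b)]; v=q[:,:2]-c; r=np.hypot(*v.T); v=v[(r>r0)&(r<r1)]
    an=np.degrees(np.arctan2(v[:,1],v[:,0])); print(nm,len(v),np.median(an),np.percentile(an,[5,95]), np.degrees(np.arctan2(*v.mean(0)[::-1])))
# top-face contour gap of the 100: angles around ring r=13..16 where no pixel at top height
q=P[(P[...,2]>.043)&(P[...,2]<.05)]; v=q[:,:2]-np.array((.5176,-.1669)); r=np.hypot(*v.T); v=v[(r>.012)&(r<.018)]
an=np.sort(np.degrees(np.arctan2(v[:,1],v[:,0]))); g=np.diff(an); i=g.argmax(); print("gap",an[i],an[i+1])
f=np.load("pics/w5.npz"); P=cloud(f["d"],f["K"],f["R"],f["C"])
q=P[(P[...,2]>.007)&(P[...,2]<.02)]; v=q[:,:2]-np.array((.675,.1919)); r=np.hypot(*v.T); v=v[(r>.012)&(r<.018)]
an=np.sort(np.degrees(np.arctan2(v[:,1],v[:,0]))); g=np.diff(an); i=g.argmax(); print("w5 gap",an[i],an[i+1])
```

```text
100 152 92.30599728630625 [ 65.96964412 119.68470819] 92.43429513880501
500 103 -12.175901465358612 [-23.74570329   1.7698229 ] -11.414693444510075
gap 70.85572108633983 113.06222054512803
w5 gap 38.014366578254275 78.78890605512059
```

Run:
```python
from h import *
rel(.5177,-.1667,80,.0405)
```

```text
pose [ 0.5067 -0.2281  0.1218] tip 0.1518 yaw 79.8 F [-0.2  0.2  0.2] w 0.0599
units x 1.56 y 0.00 z 2.78 turn -0.02
```

{"api": "drive_tool", "payload": {"moves": [0.9,0,0,0,60,1.56,0,0.4,0,60,1.56,0,1.4,0,60,1.56,0,2.2,0,60,1.56,0,2.5,0,60]}}

```text
time_s: 19.8
tool_pos: [0.5161, -0.166, 0.0197]
tool_rot: [-179.8, -0.0, 79.9]
force: [0.1, 0.3, 0.3]
grip_width: 0.06
grasp_force: 0.0
```

{"api": "drive_tool", "payload": {"moves": [0,0,0.2,0,60,0,0,0.27,0,60,0,0,0.27,0,60]}}

```text
time_s: 20.18
tool_pos: [0.5184, -0.1681, 0.012]
tool_rot: [179.9, 0.0, 79.7]
force: [-0.0, -0.4, 0.1]
grip_width: 0.0604
grasp_force: 0.0
```

Run:
```python
from h import *
rel(.5177,-.1667,80,.0405)
```

```text
pose [ 0.5184 -0.1681  0.012 ] tip 0.042 yaw 79.7 F [-0.  -0.4  0.1] w 0.0604
units x 0.03 y -0.02 z 0.04 turn -0.03
```

Close, lift 1.5 mm, turn 12°, set down, open.

{"api": "drive_tool", "payload": {"moves": [0.03,-0.02,0.03,0,60,0.03,-0.02,0.03,0,30,0.03,-0.02,0.03,0,30,0.03,-0.02,0.03,0,30,0.03,-0.02,0.03,0,30], "squeeze": 25}}

```text
time_s: 20.8
tool_pos: [0.5172, -0.1666, 0.0101]
tool_rot: [180.0, 0.0, 79.7]
force: [0.1, -0.3, 0.1]
grip_width: 0.037
grasp_force: 25.0
```

{"api": "drive_tool", "payload": {"moves": [0,0,-0.05,0,30,0,0,-0.05,0.6,30,0,0,-0.05,1.2,30,0,0,-0.05,1.2,30,0,0,0,1.2,30]}}

```text
time_s: 21.42
tool_pos: [0.5172, -0.1665, 0.01]
tool_rot: [180.0, 0.0, 67.8]
force: [-1.3, 0.2, 10.0]
grip_width: 0.0371
grasp_force: 25.0
```

{"api": "drive_tool", "payload": {"moves": [0,0,0.01,0,30,0,0,0.01,0,45,0,0,0.01,0,60,0,0,0.01,0,60,0,0,0.01,0,60]}}

```text
time_s: 22.05
tool_pos: [0.5171, -0.1666, 0.0094]
tool_rot: [-180.0, 0.0, 67.7]
force: [-0.2, 0.1, -0.7]
grip_width: 0.0589
grasp_force: 0.0
```

{"api": "drive_tool", "payload": {"moves": [0,0,-0.2,0,60,0,0,-0.8,0,60,0,0,-1.8,0,60,-0.6,0,-2.6,0,60,-1.6,0,-2.8,0,60]}}

```text
time_s: 22.68
tool_pos: [0.4953, -0.2256, 0.1251]
tool_rot: [179.7, -0.1, 68.0]
force: [0.3, 0.5, 0.7]
grip_width: 0.0599
grasp_force: 0.0
```

{"api": "drive_tool", "payload": {"moves": [0,0,0,0,60,0,0,0,0,60]}}

```text
time_s: 22.92
tool_pos: [0.493, -0.2253, 0.1218]
tool_rot: [180.0, -0.0, 67.7]
force: [1.0, 1.0, -0.2]
grip_width: 0.06
grasp_force: 0.0
```

Run:
```python
from h import *
S=shot("wrist","w7.png"); im,d,K,R,C=S; P=cloud(d,K,R,C)
cs=[]
for a,b in ((.043,.05),(.033,.04)):
    m=(P[...,2]>a)&(P[...,2]<b)&(np.hypot(P[...,0]-.5188,P[...,1]+.166)<.05); q=P[m]; e=cv2.minEnclosingCircle((q[:,:2]*1000).astype(np.float32)); cs.append(np.array(e[0])/1e3); print("top",np.median(q[:,2]),e)
for c,r0,r1,a,b in ((cs[0],.012,.018,.043,.05),(cs[1],.0215,.0285,.033,.04)):
    q=P[(P[...,2]>a)&(P[...,2]<b)]; v=q[:,:2]-c; r=np.hypot(*v.T); v=v[(r>r0)&(r<r1)]
    an=np.sort(np.degrees(np.arctan2(v[:,1],v[:,0]))); g=np.diff(an); i=g.argmax(); print("gap",an[i],an[i+1],(an[i]+an[i+1])/2)
q=P[(P[...,2]>.030)&(P[...,2]<.041)]; v=q[:,:2]-cs[0]; r=np.hypot(*v.T); v=v[(r>.009)&(r<.0175)]
print(np.median(np.degrees(np.arctan2(v[:,1],v[:,0]))))
rel(.479,-.482,100,.13)
```

```text
top 0.04634797001187235 ((516.52099609375, -166.62156677246094), 19.029787063598633)
top 0.03538309615835661 ((518.2203979492188, -167.52243041992188), 30.07067108154297)
gap 58.16027196613333 100.15020973605252 79.15524085109293
gap -22.062266294460382 2.833757991621334 -9.614254151419525
80.2770300564055
pose [ 0.4931 -0.2247  0.1215] tip 0.1515 yaw 67.8 F [ 0.2  1.2 -0.3] w 0.0599
units x -6.09 y 2.10 z 0.54 turn -3.22
```

The 100 g disc's slot is now at 79–80° against −9.6° below: a quarter turn. Now the square housing.

{"api": "drive_tool", "payload": {"moves": [-1.3,0.4,0,-1,60,-2.7,0.8,0,-2,60,-4.0,1.3,0.2,-3,60,-5.3,1.7,0.4,-3.2,60,-6.09,2.1,0.54,-3.2,60]}}

```text
time_s: 23.6
tool_pos: [0.4774, -0.4848, 0.0988]
tool_rot: [-179.9, -0.0, 99.7]
force: [0.7, -0.2, -0.1]
grip_width: 0.0604
grasp_force: 0.0
```

{"api": "drive_tool", "payload": {"moves": [0,0,0,0,60,0,0,0,0,60]}}

```text
time_s: 23.85
tool_pos: [0.4795, -0.4809, 0.0993]
tool_rot: [180.0, -0.1, 99.9]
force: [0.4, 0.5, 1.2]
grip_width: 0.0603
grasp_force: 0.0
```

```bash
cat >> h.py <<'E'
def house(S,box,z0,z1,zt):
    im,d,K,R,C=S; P=cloud(d,K,R,C)
    m=((P[...,2]>z0)&(P[...,2]<z1)&(P[...,0]>box[0])&(P[...,0]<box[1])&(P[...,1]>box[2])&(P[...,1]<box[3])).astype(np.uint8)
    c=max(cv2.findContours(m,0,cv2.CHAIN_APPROX_NONE)[0],key=cv2.contourArea)[:,0]
    w=(P[c[:,1],c[:,0],:2]*1000).astype(np.float32); return cv2.minAreaRect(w),np.median(P[m>0][:,2])
E
python3 - <<'E'
from h import *
S=shot("wrist","w8.png")
r=house(S,(.43,.51,-.48,-.40),.008,.03,.010); print(r)
(c,s,a),_=r; rel(c[0]/1e3,c[1]/1e3,None,.005)
E
```

```text
(((470.8258056640625, -437.6437683105469), (22.022146224975586, 22.246551513671875), 13.061678886413574), np.float64(0.009326479845031654))
pose [ 0.4797 -0.4806  0.0997] tip 0.1297 yaw 99.9 F [-0.3  1.2 -0.4] w 0.06
units x 1.10 y -0.03 z 3.12
```

View pics/w8.png

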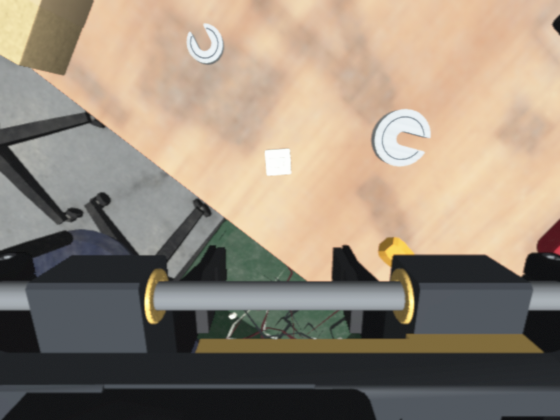

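The square housing shows at (278,162), with disc_200 at (402,137) and the table edge below it; measured 22 × 22 mm at 13°.

{"api": "drive_tool", "payload": {"moves": [0.6,-0.02,0.6,-0.3,50,1.1,-0.03,1.4,-0.3,45,1.1,-0.03,2.2,-0.3,45,1.1,-0.03,2.8,-0.3,45,1.1,-0.03,2.95,-0.3,45]}}

```text
time_s: 24.52
tool_pos: [0.4698, -0.437, -0.0192]
tool_rot: [-179.9, -0.2, 102.9]
force: [0.3, 0.8, -0.3]
grip_width: 0.0452
grasp_force: 0.0
```

{"api": "drive_tool", "payload": {"moves": [0,0,0,0,45,0,0,0.05,0,45,0,0,0.11,0,45,0,0,0.11,0,45]}}

```text
time_s: 25.02
tool_pos: [0.4698, -0.44, -0.0222]
tool_rot: [180.0, 0.0, 102.7]
force: [-0.2, -0.4, -0.3]
grip_width: 0.0449
grasp_force: 0.0
```

Run:
```python
from h import *
rel(.4708,-.4376,103,.006)
```

```text
pose [ 0.4698 -0.44   -0.0222] tip 0.0078 yaw 102.7 F [-0.2 -0.4 -0.3] w 0.0449
units x 0.05 y 0.04 z 0.05 turn -0.03
```

{"api": "drive_tool", "payload": {"moves": [0.05,0.03,0.05,0,45,0.05,0.03,0.05,0,30,0.05,0.03,0.05,0,15,0.05,0.03,0.05,0,15,0.05,0.03,0.05,0,15], "squeeze": 10}}

```text
time_s: 25.65
tool_pos: [0.4705, -0.4378, -0.0244]
tool_rot: [180.0, 0.0, 102.7]
force: [-0.1, -0.0, -0.2]
grip_width: 0.0222
grasp_force: 10.0
```

{"api": "drive_tool", "payload": {"moves": [0,0,0,0,15,0,0,-0.2,0,15,0,0,-0.8,0,15,0,0,-1.6,1,15,0,0,-2.2,2,15]}}

```text
time_s: 26.28
tool_pos: [0.4709, -0.4382, 0.0658]
tool_rot: [179.9, 0.1, 82.4]
force: [0.7, 0.6, 0.8]
grip_width: 0.0216
grasp_force: 10.0
```

{"api": "drive_tool", "payload": {"moves": [0,0,0,1,15,0,0,0,2,15,0,0,0,2.27,15,0,0,0,2.27,15]}}

```text
time_s: 26.78
tool_pos: [0.4707, -0.4377, 0.0642]
tool_rot: [180.0, 0.0, 60.1]
force: [0.1, 0.2, -0.6]
grip_width: 0.0216
grasp_force: 10.0
```

Run:
```python
from h import *
rel(.4740,-.2448,60.3,.08)
```

```text
pose [ 0.4707 -0.4377  0.0642] tip 0.0942 yaw 60.1 F [ 0.1  0.2 -0.6] w 0.0216
units x 4.22 y -2.33 z 0.35 turn -0.02
```

{"api": "drive_tool", "payload": {"moves": [1.3,-0.7,0,0,15,2.6,-1.4,0,0,15,3.8,-2.1,0,0,15,4.22,-2.33,0.3,0,15,4.22,-2.33,1.0,0,15]}}

```text
time_s: 27.4
tool_pos: [0.476, -0.2438, 0.0246]
tool_rot: [179.8, -0.1, 60.3]
force: [1.4, -0.1, 0.2]
grip_width: 0.022
grasp_force: 10.0
```

{"api": "drive_tool", "payload": {"moves": [0,0,0,0,15,0,0,0,0,15,0,0,0,0,15]}}

```text
time_s: 27.78
tool_pos: [0.4746, -0.246, 0.0246]
tool_rot: [179.9, -0.0, 60.0]
force: [-0.1, -0.0, -0.4]
grip_width: 0.0215
grasp_force: 10.0
```

Run:
```python
from h import *
rel(.4740,-.2448,60.3,.0145)
```

```text
pose [ 0.4746 -0.246   0.0246] tip 0.0546 yaw 60.0 F [-0.1 -0.  -0.4] w 0.0215
units x 0.02 y -0.03 z 1.00 turn -0.03
```

{"api": "drive_tool", "payload": {"moves": [0.02,-0.03,0.4,0,15,0.02,-0.03,0.7,0,15,0.02,-0.03,0.9,0,15,0.02,-0.03,0.99,0,15,0.02,-0.03,0.99,0,15]}}

```text
time_s: 28.4
tool_pos: [0.4734, -0.2437, -0.0162]
tool_rot: [180.0, 0.0, 60.0]
force: [-0.3, -0.7, 0.4]
grip_width: 0.0214
grasp_force: 10.0
```

{"api": "drive_tool", "payload": {"moves": [0,0,0.01,0,15,0,0,0.01,0,15,0,0,0.01,0,24,0,0,0.01,0,32,0,0,0.01,0,36]}}

```text
time_s: 29.02
tool_pos: [0.4734, -0.2436, -0.0164]
tool_rot: [180.0, -0.0, 60.0]
force: [-0.5, -0.3, -0.6]
grip_width: 0.0334
grasp_force: 0.0
```

{"api": "drive_tool", "payload": {"moves": [0,0,0,0,36,0,0,-0.4,0,36,0,0,-1.2,0,50,-0.5,0,-2.2,0,60,-1.2,0,-2.8,0,60]}}

```text
time_s: 29.65
tool_pos: [0.4508, -0.2856, 0.099]
tool_rot: [179.8, -0.0, 60.2]
force: [0.6, 0.2, -0.7]
grip_width: 0.0565
grasp_force: 0.0
```

{"api": "drive_tool", "payload": {"moves": [0,0,0,0,60,0,0,0,0,60]}}

```text
time_s: 29.9
tool_pos: [0.4496, -0.2843, 0.0956]
tool_rot: [-180.0, -0.0, 60.1]
force: [0.5, 0.1, -0.0]
grip_width: 0.0597
grasp_force: 0.0
```

Run:
```python
from h import *
S=shot("wrist","w9.png")
print(house(S,(.44,.51,-.28,-.21),.0135,.03,.018))
# next: disc_200 view from psi 100
rel(.582,-.445,100,.14)
g=cv2.resize(S[0][20:260,150:410],None,fx=2.3,fy=2.3,interpolation=2); cv2.imwrite("pics/w9c.png",g[:,:,::-1])
```

```text
(((473.18035888671875, -243.17723083496094), (22.177906036376953, 22.354476928710938), 59.88145065307617), np.float64(0.01727295125876621))
pose [ 0.4494 -0.2838  0.095 ] tip 0.125 yaw 60.1 F [ 0.1 -0.5 -0.5] w 0.06
units x -1.84 y 4.88 z -0.38 turn -3.99
```

View pics/w9c.png

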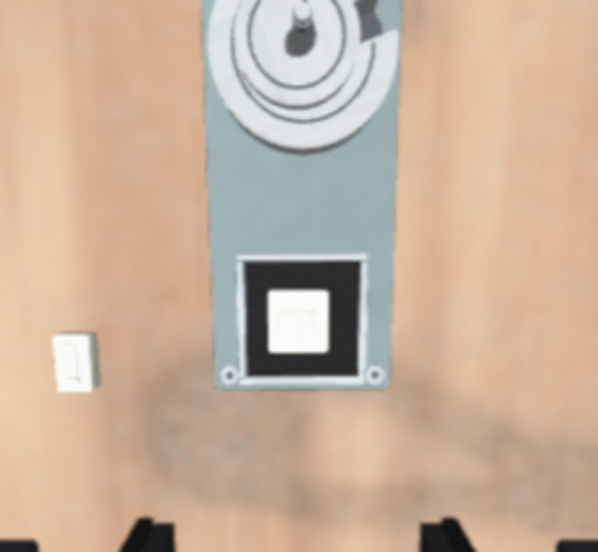

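```bash
cat >> h.py <<'E'
def slot(S,c,dia,z0,z1):
    im,d,K,R,C=S; P=cloud(d,K,R,C); q=P[(P[...,2]>z0)&(P[...,2]<z1)]
    q=q[np.hypot(q[:,0]-c[0],q[:,1]-c[1])<dia*.8]; e=cv2.minEnclosingCircle((q[:,:2]*1000).astype(np.float32)); c=np.array(e[0])/1e3
    v=q[:,:2]-c; r=np.hypot(*v.T); v=v[(r>.62*dia/2)&(r<.95*dia/2)]
    an=np.sort(np.degrees(np.arctan2(v[:,1],v[:,0]))); an=np.r_[an,an[0]+360]; i=np.diff(an).argmax()
    return c,e[1]*2,(an[i]+an[i+1])/2,an[i+1]-an[i]
E
python3 - <<'E'
from h import *
f=np.load("pics/w8.npz"); S=[f[k] for k in ("im","d","K","R","C")]
print(slot(S,(.574,-.398),.048,.010,.022))
rel(.535,-.42,30,.13)
E
```

```text
(array([ 0.57383276, -0.39869229]), 48.716712951660156, np.float64(-4.260663835254183), np.float64(33.03828641444831))
pose [ 0.4494 -0.2838  0.095 ] tip 0.125 yaw 60.1 F [ 0.1 -0.5 -0.5] w 0.06
units x -1.89 y 3.55 z -0.13 turn 3.01
```

{"api": "drive_tool", "payload": {"moves": [-0.6,1.1,-0.1,1,75,-1.2,2.3,-0.1,2,75,-1.89,3.55,-0.1,3,75,-1.89,3.55,-0.1,3,75,-1.89,3.55,-0.1,3,75]}}

```text
time_s: 30.58
tool_pos: [0.5344, -0.4197, 0.0977]
tool_rot: [-179.8, 0.1, 30.2]
force: [0.8, 0.6, -0.5]
grip_width: 0.0749
grasp_force: 0.0
```

Run:
```python
from h import *
S=shot("wrist","w10.png"); r=slot(S,(.574,-.398),.048,.010,.022); print(r); rel(*r[0],30,.0045)
```

```text
(array([ 0.5738205 , -0.39807819]), 48.0765495300293, np.float64(-4.032339173972873), np.float64(31.82160458457328))
pose [ 0.5346 -0.4195  0.0986] tip 0.1286 yaw 30.2 F [ 0.8 -0.1  0.7] w 0.0749
units x 1.12 y 0.03 z 3.10 turn 0.02
```

{"api": "drive_tool", "payload": {"moves": [0.6,0.02,0.5,0,75,1.12,0.03,1.4,0,75,1.12,0.03,2.2,0,75,1.12,0.03,2.8,0,75,1.12,0.03,2.9,0,75]}}

```text
time_s: 31.25
tool_pos: [0.5738, -0.3963, -0.0194]
tool_rot: [-179.7, 0.0, 30.2]
force: [-0.2, -0.0, 0.2]
grip_width: 0.0751
grasp_force: 0.0
```

{"api": "drive_tool", "payload": {"moves": [0,0,0.1,0,75,0,0,0.18,0,75,0,0,0.2,0,75,0,0,0.2,0,75]}}

```text
time_s: 31.75
tool_pos: [0.5743, -0.4005, -0.0239]
tool_rot: [180.0, -0.0, 30.0]
force: [-1.1, -1.2, -0.3]
grip_width: 0.0752
grasp_force: 0.0
```

Run:
```python
from h import *
rel(.5738,-.3982,30,.0045)
```

```text
pose [ 0.5743 -0.4005 -0.0239] tip 0.0061 yaw 30.0 F [-1.1 -1.2 -0.3] w 0.0752
units x 0.02 y -0.05 z 0.04 turn 0.00
```

{"api": "drive_tool", "payload": {"moves": [0.02,-0.05,0.04,0,75,0.02,-0.05,0.04,0,75,0.02,-0.05,0.04,0,40,0.02,-0.05,0.04,0,40,0.02,-0.05,0.04,0,40], "squeeze": 30}}

```text
time_s: 32.38
tool_pos: [0.5737, -0.3981, -0.026]
tool_rot: [180.0, -0.0, 30.0]
force: [0.3, -0.2, -0.7]
grip_width: 0.0527
grasp_force: 0.0
```

{"api": "drive_tool", "payload": {"moves": [0,0,0,0,40,0,0,0,0,40,0,0,0,0,40]}}

```text
time_s: 32.75
tool_pos: [0.5738, -0.3983, -0.026]
tool_rot: [180.0, -0.0, 30.0]
force: [0.6, 0.1, -0.6]
grip_width: 0.047
grasp_force: 30.0
```

Run:
```python
from h import *
rel(.5477,.0275,60,.14)
```

```text
pose [ 0.5738 -0.3983 -0.026 ] tip 0.004 yaw 30.0 F [ 0.6  0.1 -0.6] w 0.047
units x 4.76 y -9.54 z -3.40 turn -3.00
```

{"api": "drive_tool", "payload": {"moves": [0,0,-0.3,0,40,0,0,-1.2,0,40,0,0,-2.4,0,40,0,0,-3.6,0,40,0.1,-0.8,-4.65,0,40]}}

```text
time_s: 33.38
tool_pos: [0.5606, -0.3706, 0.1624]
tool_rot: [179.8, 0.0, 29.9]
force: [0.8, 0.6, -1.6]
grip_width: 0.0467
grasp_force: 30.0
```

{"api": "drive_tool", "payload": {"moves": [0.1,-1.2,0,0,40,0.4,-2.6,0,0,40,0.7,-4.0,0,0,40,1.2,-5.4,0,0,40,1.8,-6.7,0,0,40]}}

```text
time_s: 34.0
tool_pos: [0.4883, -0.0986, 0.1608]
tool_rot: [180.0, -0.1, 30.0]
force: [0.8, 0.6, -1.5]
grip_width: 0.0473
grasp_force: 30.0
```

{"api": "drive_tool", "payload": {"moves": [0.7,-1.2,0,0,40,1.22,-2.05,0,0,40,1.22,-2.05,0,0,40,1.22,-2.05,0,0,40]}}

```text
time_s: 34.5
tool_pos: [0.4903, -0.0058, 0.1604]
tool_rot: [180.0, 0.0, 30.0]
force: [0.5, -0.1, -2.9]
grip_width: 0.047
grasp_force: 30.0
```

Run:
```python
from h import *
S=shot("wrist","w11.png"); im,d,K,R,C=S; P=cloud(d,K,R,C)
m=(P[...,2]>.055)&(P[...,2]<.08)&(np.hypot(P[...,0]-.547,P[...,1]-.028)<.03)
print("stem",m.sum(),P[m].mean(0).round(4),P[m][:,2].max())
m=(P[...,2]>.0105)&(P[...,2]<.018)&(np.hypot(P[...,0]-.547,P[...,1]-.028)<.025); q=P[m]
print("pan",cv2.minEnclosingCircle((q[:,:2]*1000).astype(np.float32)),np.median(q[:,2]))
V=im.max(2); 
x=onplane([(0,0)],.01,K,R,C); rel(.5477,.028,0,.15)
```

```text
stem 38 [0.5472 0.0277 0.0627] 0.06619501088686475
pan ((547.2095947265625, 27.7112979888916), 17.708669662475586) 0.013358907033806433
pose [ 0.4904 -0.0063  0.1602] tip 0.1902 yaw 29.9 F [-0.  -0.6 -1.2] w 0.0472
units x 1.67 y -0.03 z 1.01 turn 2.99
```

View pics/w11.png

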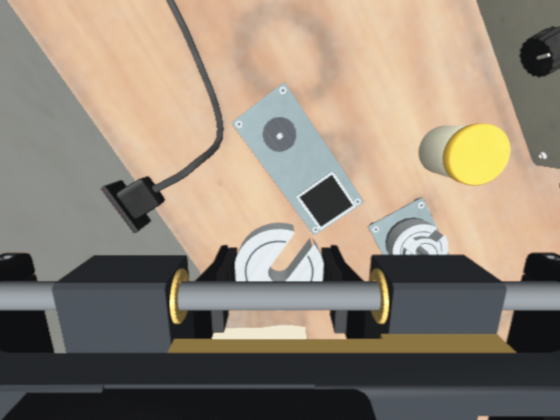

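The narrow pan (280,134) with its stem end-on and the 200 g disc in hand (283,265) are clear; stem measured at (547.2, 27.7) mm, agreeing with the pan centre.

{"api": "drive_tool", "payload": {"moves": [0.8,-0.02,0,1,40,1.65,-0.03,0,2,40,1.65,-0.03,0.8,3,40,1.65,-0.03,1.8,3,40,1.65,-0.03,2.6,3,40]}}

```text
time_s: 35.17
tool_pos: [0.5466, 0.0271, 0.0544]
tool_rot: [179.9, 0.1, -0.1]
force: [-0.1, -0.1, -1.5]
grip_width: 0.0468
grasp_force: 30.0
```

{"api": "drive_tool", "payload": {"moves": [0,0,0,0,40,0,0,0,0,40,0,0,0,0,40]}}

```text
time_s: 35.55
tool_pos: [0.5486, 0.0289, 0.058]
tool_rot: [-180.0, -0.2, 0.0]
force: [-0.5, 0.7, -1.2]
grip_width: 0.0467
grasp_force: 30.0
```

Run:
```python
from h import *
rel(.5472,.0277,0,.019)
```

```text
pose [0.5486 0.0289 0.058 ] tip 0.088 yaw 0.0 F [-0.5  0.7 -1.2] w 0.0467
units x -0.04 y 0.03 z 1.72 turn 0.00
```

{"api": "drive_tool", "payload": {"moves": [-0.04,0.03,0.2,0,40,-0.04,0.03,0.35,0,40,-0.04,0.03,0.35,0,40,-0.04,0.03,0.35,0,40]}}

```text
time_s: 36.05
tool_pos: [0.5455, 0.028, 0.042]
tool_rot: [180.0, -0.0, 0.0]
force: [0.1, -0.5, -2.1]
grip_width: 0.0466
grasp_force: 30.0
```

Run:
```python
from h import *
rel(.5472,.0277,0,.019)
```

```text
pose [0.5455 0.028  0.042 ] tip 0.072 yaw 0.0 F [ 0.1 -0.5 -2.1] w 0.0466
units x 0.04 y 0.01 z 1.32 turn 0.00
```

{"api": "drive_tool", "payload": {"moves": [0.03,0.01,0.2,0,40,0.03,0.01,0.5,0,40,0.03,0.01,0.9,0,40,0.03,0.01,1.2,0,40,0.03,0.01,1.25,0,40]}}

```text
time_s: 36.67
tool_pos: [0.5454, 0.0274, -0.0097]
tool_rot: [180.0, 0.2, 0.0]
force: [1.2, 0.0, -1.5]
grip_width: 0.0472
grasp_force: 30.0
```

{"api": "drive_tool", "payload": {"moves": [0,0,0,0,40,0,0,0.04,0,40,0,0,0.08,0,40,0,0,0.08,0,40]}}

```text
time_s: 37.17
tool_pos: [0.5467, 0.0276, -0.0111]
tool_rot: [180.0, -0.0, 0.0]
force: [0.3, -0.6, -1.9]
grip_width: 0.0465
grasp_force: 30.0
```

{"api": "drive_tool", "payload": {"moves": [0,0,0.02,0,40,0,0,0.02,0,52,0,0,0.02,0,66,0,0,0.02,0,66,0,0,0.02,0,66]}}

```text
time_s: 37.8
tool_pos: [0.5468, 0.0276, -0.0119]
tool_rot: [-180.0, -0.0, 0.0]
force: [-0.8, 0.1, 0.8]
grip_width: 0.0648
grasp_force: 0.0
```

{"api": "drive_tool", "payload": {"moves": [0,0,-0.2,0,66,0,0,-0.8,0,66,0,0,-1.8,0,66,0,0,-2.8,0,66,-1.0,0.5,-3.2,0,66]}}

```text
time_s: 38.42
tool_pos: [0.5099, 0.009, 0.1196]
tool_rot: [-180.0, -0.4, 0.2]
force: [-0.8, -0.5, -0.6]
grip_width: 0.0658
grasp_force: 0.0
```

{"api": "drive_tool", "payload": {"moves": [-0.5,0.3,0,0,66,-0.5,0.3,0,0,66]}}

```text
time_s: 38.67
tool_pos: [0.4861, -0.0054, 0.1169]
tool_rot: [-180.0, -0.1, -0.1]
force: [0.7, 1.2, -0.5]
grip_width: 0.0662
grasp_force: 0.0
```

Run:
```python
from h import *
S=shot("wrist","w12.png"); print(slot(S,(.547,.028),.048,.022,.033))
im,d,K,R,C=S;P=cloud(d,K,R,C); q=P[(P[...,2]>.022)&(P[...,2]<.033)&(np.hypot(P[...,0]-.547,P[...,1]-.028)<.03)]; print("z",np.percentile(q[:,2],[5,50,95]))
rel(.368,-.254,60,.13)
```

```text
(array([0.54660992, 0.02866903]), 48.29015350341797, np.float64(-35.14414232207355), np.float64(31.978454794337306))
z [0.02601947 0.02735253 0.0285654 ]
pose [ 0.487  -0.0045  0.1167] tip 0.1467 yaw -0.0 F [ 0.2 -0.   0.1] w 0.0659
units x -2.97 y 6.24 z 0.42 turn -6.00
```

The 200 g disc sits flat on the narrow pan. Now the slim housing.

{"api": "drive_tool", "payload": {"moves": [-0.3,1.3,0,-1,55,-0.9,2.6,0,-2,50,-1.6,3.9,0.2,-3,50,-2.3,5.1,0.3,-4,50,-2.97,6.24,0.4,-5,50]}}

```text
time_s: 39.35
tool_pos: [0.3733, -0.2484, 0.1008]
tool_rot: [179.9, 0.0, 47.8]
force: [0.6, -0.0, 0.2]
grip_width: 0.0503
grasp_force: 0.0
```

{"api": "drive_tool", "payload": {"moves": [0,0,0,-1,50,0,0,0,-1,50,0,0,0,-1,50]}}

```text
time_s: 39.72
tool_pos: [0.374, -0.2463, 0.1007]
tool_rot: [180.0, 0.0, 57.4]
force: [0.3, 0.2, -0.0]
grip_width: 0.0501
grasp_force: 0.0
```

Run:
```python
from h import *
S=shot("wrist","w13.png")
r=house(S,(.35,.43,-.255,-.175),.0115,.03,.014); print(r)
(c,s,a),_=r; rel(c[0]/1e3,c[1]/1e3,60,.006)
```

```text
(((389.6674499511719, -214.04568481445312), (21.70975112915039, 13.083070755004883), 60.59267807006836), np.float64(0.013836278013839132))
pose [ 0.3739 -0.2463  0.1007] tip 0.1307 yaw 57.4 F [-0.1  0.8  0.2] w 0.05
units x 0.89 y -0.10 z 3.12 turn -0.26
```

{"api": "drive_tool", "payload": {"moves": [0.5,-0.05,0.6,-0.32,40,0.89,-0.1,1.4,-0.32,40,0.89,-0.1,2.2,-0.32,40,0.89,-0.1,2.7,-0.32,40,0.89,-0.1,2.7,-0.32,40]}}

```text
time_s: 40.4
tool_pos: [0.3878, -0.2136, -0.0086]
tool_rot: [-179.8, 0.1, 60.6]
force: [-0.1, -0.1, -0.1]
grip_width: 0.0399
grasp_force: 0.0
```

{"api": "drive_tool", "payload": {"moves": [0,0,0,0,40,0,0,0,0,40]}}

```text
time_s: 40.65
tool_pos: [0.3899, -0.215, -0.0063]
tool_rot: [179.9, -0.0, 60.6]
force: [-0.3, -0.3, -0.8]
grip_width: 0.0401
grasp_force: 0.0
```

Run:
```python
from h import *
rel(.3897,-.2142,60.6,.007)
```

```text
pose [ 0.3899 -0.215  -0.0063] tip 0.0237 yaw 60.6 F [-0.3 -0.3 -0.8] w 0.0401
units x 0.02 y -0.01 z 0.42 turn 0.00
```

{"api": "drive_tool", "payload": {"moves": [0.02,0,0.2,0,40,0.02,0,0.36,0,40,0.02,0,0.42,0,40,0.02,0,0.42,0,30,0.02,0,0.42,0,20], "squeeze": 10}}

```text
time_s: 41.28
tool_pos: [0.3893, -0.2141, -0.0241]
tool_rot: [180.0, 0.0, 60.6]
force: [-0.0, 0.3, 0.1]
grip_width: 0.0271
grasp_force: 0.0
```

{"api": "drive_tool", "payload": {"moves": [0,0,0,0,8,0,0,0,0,8,0,0,0,0,8,0,0,0,0,8]}}

```text
time_s: 41.78
tool_pos: [0.3893, -0.2142, -0.024]
tool_rot: [180.0, -0.0, 60.6]
force: [-0.7, 0.3, 2.2]
grip_width: 0.0132
grasp_force: 10.0
```

{"api": "drive_tool", "payload": {"moves": [0,0,-0.2,0,8,0,0,-0.8,0,8,0,0,-1.8,-0.2,8,0,0,-2.6,-0.5,8,0,0,-2.6,-0.5,8]}}

```text
time_s: 42.4
tool_pos: [0.3913, -0.215, 0.0828]
tool_rot: [179.7, -0.1, 65.6]
force: [1.0, 0.1, -1.7]
grip_width: 0.0132
grasp_force: 10.0
```

Run:
```python
from h import *
rel(.5107,-.0538,65.7,.09)
```

```text
pose [ 0.3913 -0.215   0.0828] tip 0.1128 yaw 65.6 F [ 1.   0.1 -1.7] w 0.0132
units x 4.90 y 1.06 z 0.57 turn -0.01
```

{"api": "drive_tool", "payload": {"moves": [1.3,0.3,0,0,8,2.6,0.6,0,0,8,3.9,0.9,0,0,8,4.89,1.06,0.3,0,8,4.89,1.06,1.2,0,8]}}

```text
time_s: 43.02
tool_pos: [0.5115, -0.0494, 0.032]
tool_rot: [179.8, -0.1, 65.9]
force: [-0.6, -1.0, -1.6]
grip_width: 0.0133
grasp_force: 10.0
```

{"api": "drive_tool", "payload": {"moves": [0,0,0.2,0,8,0,0,0.2,0,8,0,0,0.2,0,8]}}

```text
time_s: 43.4
tool_pos: [0.5092, -0.0541, 0.025]
tool_rot: [179.9, -0.0, 65.5]
force: [0.8, 0.3, 0.6]
grip_width: 0.0131
grasp_force: 10.0
```

Run:
```python
from h import *
rel(.5104,-.0540,65.7,.0148)
```

```text
pose [ 0.5092 -0.0541  0.025 ] tip 0.055 yaw 65.5 F [0.8 0.3 0.6] w 0.0131
units x 0.01 y 0.03 z 1.00 turn -0.02
```

{"api": "drive_tool", "payload": {"moves": [0.01,0.02,0.4,0,8,0.01,0.02,0.7,0,8,0.01,0.02,0.9,0,8,0.01,0.02,0.99,0,8,0.01,0.02,0.99,0,8]}}

```text
time_s: 44.02
tool_pos: [0.5095, -0.0534, -0.0158]
tool_rot: [180.0, 0.0, 65.6]
force: [-0.3, -0.9, 0.7]
grip_width: 0.0131
grasp_force: 10.0
```

{"api": "drive_tool", "payload": {"moves": [0,0,0.01,0,8,0,0,0.01,0,8,0,0,0.01,0,16,0,0,0.01,0,24,0,0,0.01,0,30]}}

```text
time_s: 44.65
tool_pos: [0.5094, -0.0534, -0.0161]
tool_rot: [180.0, 0.0, 65.6]
force: [-0.4, 0.7, -0.1]
grip_width: 0.0263
grasp_force: 0.0
```

{"api": "drive_tool", "payload": {"moves": [0,0,0,0,30,0,0,-0.4,0,30,0,0,-1.2,0,50,-0.5,0,-2.4,0,60,-1.5,0,-3.4,0,60]}}

```text
time_s: 45.28
tool_pos: [0.4857, -0.1072, 0.1229]
tool_rot: [179.8, -0.1, 65.8]
force: [0.8, -1.3, -0.8]
grip_width: 0.0523
grasp_force: 0.0
```

{"api": "drive_tool", "payload": {"moves": [-0.5,0,-0.5,0,60,-0.5,0,-0.5,0,60]}}

```text
time_s: 45.52
tool_pos: [0.4775, -0.128, 0.1427]
tool_rot: [179.7, -0.1, 65.4]
force: [-0.3, 0.9, -1.4]
grip_width: 0.0594
grasp_force: 0.0
```

Run:
```python
from h import *
S=shot("wrist","w14.png"); print(house(S,(.47,.55,-.095,-.015),.0135,.035,.022)); rel(.51,-.05)
print(slot(S,(.547,.028),.048,.022,.033))
T=shot("side"); g=cv2.resize(T[0][130:350,200:420],None,fx=2.7,fy=2.7,interpolation=2); cv2.imwrite("pics/fin.png",np.hstack([g])[:,:,::-1])
```

```text
(((508.5075988769531, -53.38954162597656), (21.270984649658203, 12.620108604431152), 65.51921081542969), np.float64(0.021770677610174594))
pose [ 0.477  -0.1262  0.1409] tip 0.1709 yaw 65.6 F [-0.   0.4 -0.2] w 0.0593
units x 2.08 y -0.04  
(array([0.54603558, 0.02805785]), 48.28974533081055, np.float64(65.59023427937194), np.float64(115.21750363224619))
```

View pics/w14.png

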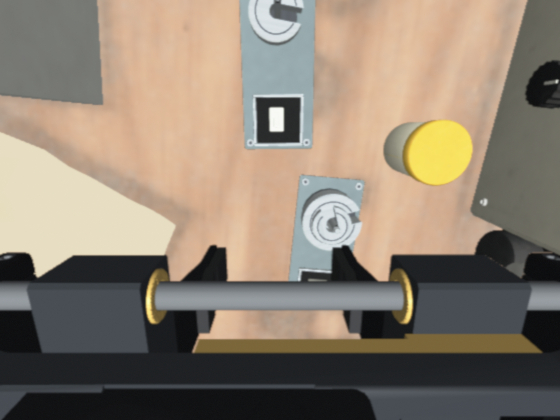

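View pics/fin.png

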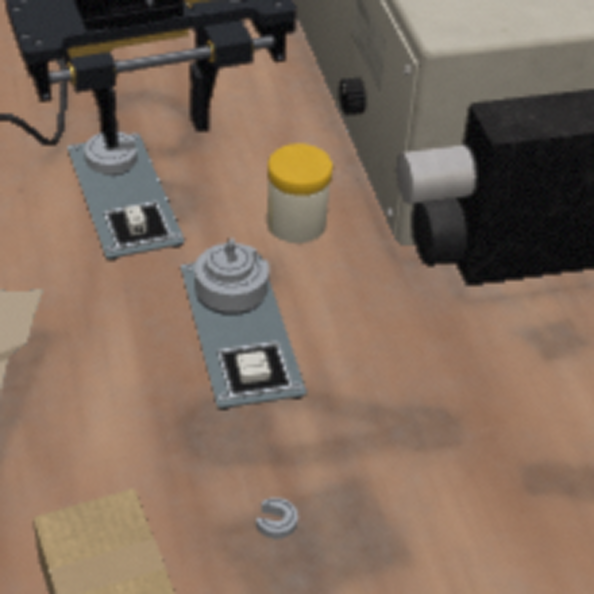

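Both views show everything in place: slim housing in its nest (278,120), the 200 g disc on the narrow hanger, the 500/100 stack on the broad one with the square housing in its nest, and the jar and 50 g disc untouched. The gripper is clear of everything.

```bash
python3 -c "
from cell import env
print(env.sign_off())"
```

```text
the job is handed in; nothing more can be done
None
```

Both pull-test sets are made up and handed in at about 46 s: discs seated on their hangers, the 100 g slot about 89° from the 500 g slot, both housings upright in their nests, and the jar and 50 g disc left where they were.

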